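# Change over the photo turntable and re-seal the dry jar

### The job

Fully unscrew the captive cap of the dry jar, swing it well clear of the mouth, put every eyepiece from the photo turntable into the jar, then swing the cap back and screw it down tight. Set every relay block that is waiting on the bench upright on the turntable, label up, one on each printed outline and lined up with it (either end may point outward). Do not let the turntable spin: at the end its tick must still point at the pointer; and leave the tape roll where it is.

Things in the scene. Friction and masses are not known exactly. Their poses are not given: they have to be found in the camera images.
- jar: Fixed dry-storage jar of clear glass, round, outside diameter 104, inside diameter 96, rim 70 high, inner floor 6 high (mm). Origin: centre of its underside on the bench; z up; a steel hinge post (diameter 14, 96 high) stands on its own +y side, 85 mm from the jar's axis, on a foot 50 mm square and 6 thick.
- jar_mouth (a point): Centre of the jar's mouth, level with the rim (70 mm above the bench).
- cap (a joint): Twist of the screw cap relative to its swing arm, rad: 0 = tight, grows as it is unscrewed (anticlockwise from above), stop at 2.8. Friction about 0.1 N m; stays where left. The cap rises 4 mm per rad. A plug sits 7.5 mm in the mouth when tight: the arm swings under 0.15 rad until about 2 rad are unscrewed. Swinging by the held cap, turn the hand with the arm or the cap screws in again.
- cap_grip (a point): On the cap's axis, 22 mm above its flange, 10 mm below the top of its grip, 108 mm above the bench when tight: TCP point for a grasp from above. The black cap: flange 100 mm in diameter, 10 thick; round ribbed grip on it, 54 in diameter, 32 high, a white line on top; plug 80 in diameter below.
- cap_arm (a joint): Swing of the steel arm that carries the cap, about the vertical post, rad: 0 = cap over the jar (at a stop), grows anticlockwise from above; stop at 2.0. At 1.4 and more the cap is clear of the mouth. Friction about 0.06 N m; it stays where it is left.
- cap_hinge (a point): On the axis of the arm's post, at the top of the arm's hub (87 mm above the bench), 85 mm from the cap's axis.
- stage: Fixed black base of the photo turntable, 200 mm in diameter and 16 high, with a small tongue on its own -x side bearing a white pointer line. Origin: centre of its underside; z up.
- turntable (a joint): Angle of the white turntable disc on its base, rad, anticlockwise from above; 0 = the black tick on the disc's edge points at the white pointer. The disc is 260 mm in diameter, 12 thick, its top 30 mm above the bench; it turns freely (friction about 0.02 N m).
- mark1: Printed mark 1 of 3 on the turntable: a thin black outline 58 x 36 mm, its long side pointing outward from the disc's centre. Origin: the outline's centre, on the disc's top (30 mm above the bench), 80 mm from the disc's centre; x points radially outward (the long side), z up. Turns with the disc.
- mark2: Printed mark 2 of 3 on the turntable: a thin black outline 58 x 36 mm, its long side pointing outward from the disc's centre. Origin: the outline's centre, on the disc's top (30 mm above the bench), 80 mm from the disc's centre; x points radially outward (the long side), z up. Turns with the disc.
- mark3: Printed mark 3 of 3 on the turntable: a thin black outline 58 x 36 mm, its long side pointing outward from the disc's centre. Origin: the outline's centre, on the disc's top (30 mm above the bench), 80 mm from the disc's centre; x points radially outward (the long side), z up. Turns with the disc.
- eyepiece1: Microscope eyepiece (may be absent), round, 48 mm high: steel barrel 23 in diameter and 28 high below, black collar 30 in diameter and 20 high above; 70 g. Stands upright on the turntable at the start. Origin: centre of its underside (barrel end), z along its axis to the collar.
- eyepiece2: Microscope eyepiece (may be absent), round, 48 mm high: steel barrel 23 in diameter and 28 high below, black collar 30 in diameter and 20 high above; 70 g. Stands upright on the turntable at the start. Origin: centre of its underside (barrel end), z along its axis to the collar.
- relay1: Grey plastic relay block (may be absent), 50 x 30 x 32 mm high, pale label on top, brass blades at one end; about 80 g. Lies on the bench at the start. Origin: centre of its underside; x along the 50 mm length, z up.
- relay2: Grey plastic relay block (may be absent), 50 x 30 x 32 mm high, pale label on top, brass blades at one end; about 80 g. Lies on the bench at the start. Origin: centre of its underside; x along the 50 mm length, z up.
- relay3: Grey plastic relay block (may be absent), 50 x 30 x 32 mm high, pale label on top, brass blades at one end; about 80 g. Lies on the bench at the start. Origin: centre of its underside; x along the 50 mm length, z up.
- tape_roll: Not part of the job: yellow tape roll, diameter 70, 19 high, lying flat. Origin: centre of its underside.
Things that resemble listed ones, but are neither listed nor needed, are in the scene too. What is shaped like the eyepiece1 but orange is not meant.

How it is judged:
By the outcome, as a careful person would: the job done as asked, in the order asked, and still so for the second after the job is handed in, with the robot touching nothing.
Of eyepiece1, eyepiece2 only 1 to 2 are there at a start; the rules pass over those that are not, and their reading is None.
Of relay1, relay2, relay3 only 2 to 3 are there at a start; the rules pass over those that are not, and their reading is None.
At some moment in a run one of relay1, relay2, relay3 may be knocked a few centimetres aside while the robot is not near it.
It also fails if it takes over 210 s, if anything falls off the work surface, if the arm or the gripper's body presses on something with over 40 N, if the wrist force passes 120 N, or if a joint passes its speed limit or range.

### The arm

A 6-joint arm with a two-finger parallel gripper is mounted at the origin on the work surface. World frame = base frame: x ahead of the robot, y to its left, z up, the work surface at z = 0. Lengths are in m, angles in rad, forces in N, time in s.
With the tool pointing down it reaches from about 0.35 to 0.85 m from the base axis. Payload 8.1 kg.
Tool frame: the origin (TCP) lies between the finger pads, 19 mm behind the fingertips; this is the grasp point; z points along the fingers, y is the direction in which the jaws open and shut (so a half turn about z gives the same grasp; the last joint's range is limited). The gripper opens to 93 mm and grips with 3 to 60 N. Pads are 15 mm wide; open, the fingers measure 128 mm over their backs; the gripper's body (75 mm by 188 mm) begins 65 mm behind the grasp point.
Start: joints at [1.265, 0.13, 1.488, -0, 1.523, -0.085], TCP at [0.131, 0.585, 0.237] pointing down, gripper open.
Joint ranges: [-2.96, 2.96], [-0.89, 2.26], [0.02, 2.5], [-1.34, 4.48], [0, 2.73], [-2.66, 2.66]. Speed limits (rad/s): [2.39, 2.39, 2.79, 3.14, 3.14, 3.14].

### API

Orientations are given as a rotation vector (axis times angle).
In Python, from plant import robot, viewer, order gives the robot as it stands.
- The arm moves only by the tool apply_moves, never from a script. Its argument "deltas" is a list of rows, each a list of 3 entries, a list of its own where there are three numbers: the finger opening in mm, from 0 to 93, then the shift along the tool's x, y, z in mm, then the turn about the tool's z in rad. In form: [[grip, [dx, dy, dz], yaw], ...]. A call has 1 to 5 rows; each row shifts and turns the commanded pose from where the row before left it, along the tool's axes as they then stand; what a row does not reach is not made up. A row lasts 1/8 s, in which the tool goes at most 62.5 mm and 10.7 degrees, less where a joint would pass 70% of its speed; a pose out of reach is approached as far as the arm can. A call is refused whole if a number of a shift passes 62.5 or a number of a turn 0.188, either way. A call with a gripper value outside its range is refused whole. The fingers move at their own pace and stop on an object; "grip_force" is the grip in N (left out, the last holds). Time passes only in rows, so rows that do not move let the fingers close. It gives the time, the measured TCP pose, the force and the opening at its end, in the units of the state.
- robot.read_state(): the state, without advancing time (a new reading comes with each control period).
- viewer.read_camera(name): name is "side" or "top" or "wrist"; returns the picture (420x560x3 uint8, blue, green, red); there is no depth.
- viewer.get_calibration(name): a dict with "fx", "fy", "cx", "cy" (pixels), "R" (3x3) and "t" (3): a world point X has camera coordinates R X + t. Camera axes: x right, y down, z forward; pixel columns grow to the right and rows downward; lengths in m; the calibration is good to about 2 mm. A picture is of the moment at which its call begins: read the wrist's pose just before it. get_calibration takes no time and is no camera call; for the wrist camera it gives the pose at the moment of the call.
- order.close_job(): hands the job in, once; it reports no verdict.
The state is a dict: "t": time; "q": joint angles; "dq": joint speeds; "joint_torque": joint torques, N m; "tool_pos": TCP position; "orientation": TCP orientation; "force": force on the tool from outside, world axes, zero at the start; "wrist_torque": the same for the moment, N m; "opening": finger opening in m.
Only numpy, scipy, OpenCV 4.12 (cv2) and the standard library are available. Lean on these libraries where they do the work, as an engineer would, in place of code of your own. Each camera call takes 0.05 s, during which the arm holds its last target. There are 200 camera calls.

## Working session

There is one attempt and no reset: what is moved stays moved. The work goes in short steps, Python scripts to look and compute and a tool call to move; the robot and the scene stay as the last step left them, time stands still between calls to the robot, and variables do not carry over. Pictures are saved under pics/ and viewed, about 12 in all and at most 16, crops included, and the job is handed in when it is done.

Besides the shell and the picture viewer there is one more tool, called after "Emit:" by a JSON object that holds its "fn" and its "kwargs", one argument or row to a line. apply_moves: Moves the arm, as the interface text tells. Its arguments: {"type":"object","properties":{"deltas":{"type":"array"},"grip_force":{"type":"number"}},"required":["deltas"]}

```bash
ls; mkdir -p pics
cat > h.py <<'E'
import numpy as np, cv2
from plant import robot, viewer, order
def shot(cam,name):
    c=viewer.get_calibration(cam); im=viewer.read_camera(cam); cv2.imwrite(f'pics/{name}.png',im)
    np.savez(f'pics/{name}.npz',**{k:np.array(c[k]) for k in c}); return im,c
def load(name): return cv2.imread(f'pics/{name}.png'),dict(np.load(f'pics/{name}.npz'))
def ray(c,u,v):
    R=np.array(c['R']);t=np.array(c['t']); d=R.T@np.array([(u-c['cx'])/c['fx'],(v-c['cy'])/c['fy'],1]); return -R.T@t,d
def onz(c,u,v,z):
    o,d=ray(c,u,v); return o+d*(z-o[2])/d[2]
def proj(c,X):
    p=np.array(c['R'])@np.array(X)+np.array(c['t']); return np.array([c['fx']*p[0]/p[2]+c['cx'],c['fy']*p[1]/p[2]+c['cy']])
def tri(a,b):
    # a,b: (c,u,v)
    A=np.zeros((3,3));B=np.zeros(3)
    for c,u,v in (a,b):
        o,d=ray(c,u,v);d=d/np.linalg.norm(d);P=np.eye(3)-np.outer(d,d);A+=P;B+=P@o
    return np.linalg.solve(A,B)
def st():
    s=robot.read_state(); print({k:np.round(s[k],4).tolist() for k in ('t','q','tool_pos','orientation','force','opening')}); return s
E
python3 - <<'E'
from h import *
st()
ims=[]
for n in('side','top','wrist'):
    im,c=shot(n,n+'0'); print(n,c['fx'],c['cx'],c['cy'],np.round(c['R'],3).tolist(),np.round(c['t'],3), 'pos',np.round(-np.array(c['R']).T@c['t'],3))
E
```

```text
pics
{'t': 0.0, 'q': [1.2646, 0.1311, 1.4893, -0.0, 1.523, -0.0854], 'tool_pos': [0.1312, 0.5849, 0.2364], 'orientation': [-0.3461, -3.1221, 0.0028], 'force': [0.3214, -0.7189, -0.7911], 'opening': 0.0931}
side 426.84942325769487 283.6618567084445 202.11660756081176 [[0.674, -0.738, 0.022], [-0.393, -0.384, -0.835], [0.625, 0.555, -0.549]] [-0.399  0.28   0.623] pos [-0.01  -0.532  0.585]
top 541.9135216799447 281.1367642383824 210.87050708311816 [[-0.026, -0.999, -0.019], [-0.986, 0.029, -0.163], [0.164, 0.014, -0.986]] [0.009 0.549 1.255] pos [ 0.336 -0.024  1.328]
wrist 326.48320586885876 282.0934198556064 210.71517246401007 [[0.218, 0.976, -0.001], [0.948, -0.212, 0.237], [0.231, -0.053, -0.972]] [-0.599 -0.027  0.388] pos [0.067 0.599 0.383]
```

View pics/top0.png

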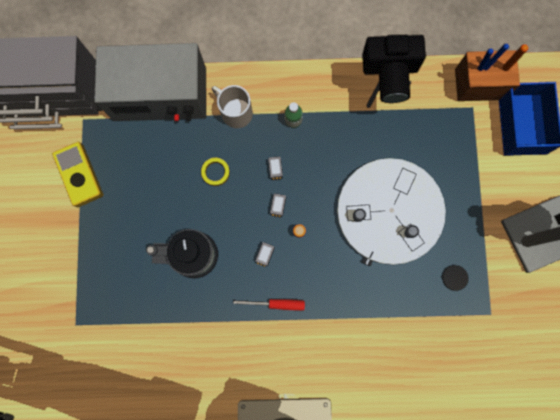

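View pics/side0.png

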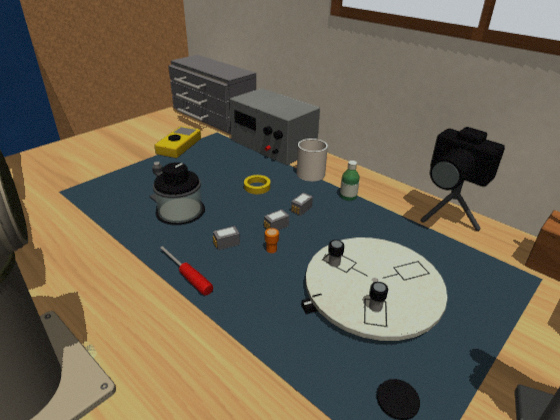

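Top view: jar with cap at (190,252), its hinge at (152,250), turntable centred at (391,211), tick and pointer at (369,258). The black eyepieces stand at (360,214) and (411,231), both on the disc. The similar orange one at (299,230) on the bench isn't meant because of its colour. Three relays lie at (275,168), (278,205) and (264,253). Next I'll measure these and confirm them in an enlarged crop.

Run:
```python
from h import *
im,c=load('top0')
def p(n,u,v,z): print(n,np.round(onz(c,u,v,z),4))
p('cap top',186,246,.118);p('hub',152,250,.09);
hsv=cv2.cvtColor(im,cv2.COLOR_BGR2HSV)
# disc
m=((hsv[...,2]>110)&(hsv[...,1]<70)).astype(np.uint8)
n,l,s,cen=cv2.connectedComponentsWithStats(m)
for i in range(1,n):
    if s[i,4]>60 and 60<cen[i][0]<490 and 100<cen[i][1]<330: print(s[i],cen[i])
cs,_=cv2.findContours((l==l[240,370]).astype(np.uint8),0,2)
k=max(cs,key=cv2.contourArea);e=cv2.fitEllipse(cv2.convexHull(k));print('disc',e);p('disc',*e[0],.03)
cs,_=cv2.findContours(m,0,2)
for k in cs:
    r=cv2.minAreaRect(k)
    if 245<r[0][0]<300 and 150<r[0][1]<270 and cv2.contourArea(k)>40: print(r);p('relay',*r[0],.032)
p('eye',360,212,.078);p('eye',412,229,.078);p('orange',299,230,.04)
a=cv2.resize(im[150:290,130:300],None,fx=3.5,fy=3.5,interpolation=cv2.INTER_CUBIC)[:,:595]
cv2.imwrite('pics/ca.png',cv2.resize(im[150:280,140:460],(800,325),interpolation=cv2.INTER_CUBIC))
```

```text
cap top [0.4633 0.2092 0.118 ]
hub [0.4591 0.2929 0.09  ]
[212  85  39  32 591] [232.70050761 102.79864636]
[289 102  10  10  75] [293.45333333 106.45333333]
[ 57 147  25  23 339] [ 68.97345133 158.0560472 ]
[269 157  13  20 200] [275.135 166.485]
[ 338  158  109  113 8840] [391.7979638  210.70429864]
[271 194  14  20 210] [277.71904762 203.75238095]
[256 243  18  22 231] [264.42424242 253.52380952]
[326 282 145  37 932] [397.67918455 307.8444206 ]
[234 301  35   4  99] [250.84848485 302.64646465]
disc ((391.5235900878906, 212.62786865234375), (107.17323303222656, 111.95519256591797), 163.2125244140625)
disc [ 0.5396 -0.272   0.03  ]
((264.46551513671875, 253.58621215820312), (11.327415466308594, 20.42648696899414), 21.801406860351562)
relay [0.4488 0.0372 0.032 ]
((277.7560119628906, 203.59197998046875), (11.001455307006836, 19.140745162963867), 10.30484676361084)
relay [0.5695 0.0024 0.032 ]
((275.2615661621094, 166.0923309326172), (18.85327911376953, 11.163125038146973), 82.87498474121094)
relay [0.6633 0.0062 0.032 ]
eye [ 0.5357 -0.1897  0.078 ]
eye [ 0.4924 -0.3077  0.078 ]
orange [ 0.5024 -0.047   0.04  ]
```

View pics/ca.png

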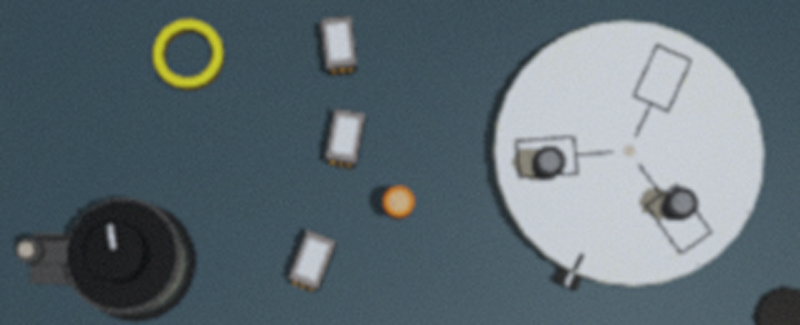

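View pics/wrist0.png

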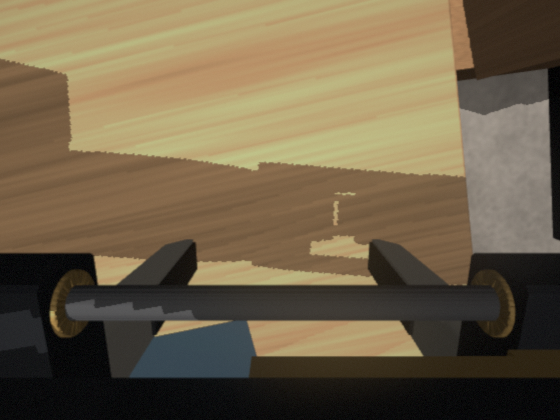

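The crop confirms two black eyepieces on the disc, the orange lookalike on the bench, and three label-up relays. The wrist view at the start shows only bench. I'll move above the cap.

Emit:
{"fn": "apply_moves", "kwargs": {
  "deltas": [
    [93, [-41, -29, -6], 0],
    [93, [-41, -29, -6], 0],
    [93, [-41, -29, -6], 0],
    [93, [-41, -29, -6], 0],
    [93, [-41, -29, -6], 0]
  ]
}}

```text
t: 0.78
tool_pos: [0.3004, 0.3977, 0.2674]
orientation: [-0.346, -3.122, 0.0]
force: [0.3, -1.0, 0.6]
opening: 0.0928
```

Emit:
{"fn": "apply_moves", "kwargs": {
  "deltas": [
    [93, [-41, -29, -6], 0],
    [93, [-41, -29, -6], 0],
    [93, [-41, -29, -6], 0],
    [93, [-41, -29, -6], 0],
    [93, [-41, -29, -6], 0]
  ]
}}

```text
t: 1.4
tool_pos: [0.4687, 0.2113, 0.2974]
orientation: [-0.346, -3.122, -0.0]
force: [0.3, 0.7, 0.6]
opening: 0.093
```

Run:
```python
from h import *
st();shot('wrist','w1')
```

```text
{'t': 1.4, 'q': [0.3236, -0.1208, 1.6318, 0.0001, 1.6308, -1.0263], 'tool_pos': [0.4687, 0.2113, 0.2974], 'orientation': [-0.3462, -3.1223, -0.0], 'force': [0.2508, 0.6592, 0.6396], 'opening': 0.093}
```

Emit:
{"fn": "apply_moves", "kwargs": {
  "deltas": [
    [93, [0, 0, 0], 0.185],
    [93, [0, 0, 0], 0.185],
    [93, [0, 0, 0], 0.185],
    [93, [0, 0, 0], 0.185],
    [93, [0, 0, 0], 0.185]
  ]
}}

```text
t: 2.08
tool_pos: [0.4676, 0.2128, 0.2971]
orientation: [-1.711, -2.634, 0.001]
force: [-0.1, 0.4, -0.2]
opening: 0.093
```

Emit:
{"fn": "apply_moves", "kwargs": {
  "deltas": [
    [93, [0, 0, 0], 0.185],
    [93, [0, 0, 0], 0.185],
    [93, [0, 0, 0], 0.185],
    [93, [0, 0, 0], 0.185],
    [93, [0, 0, 0], 0.185]
  ]
}}

```text
t: 2.7
tool_pos: [0.4676, 0.2128, 0.2971]
orientation: [-2.707, -1.594, 0.001]
force: [0.1, 1.0, -0.1]
opening: 0.0929
```

Emit:
{"fn": "apply_moves", "kwargs": {
  "deltas": [
    [93, [0, 0, 0], 0.185],
    [93, [0, 0, 0], 0.185],
    [93, [0, 0, 0], 0.185],
    [93, [0, 0, 0], 0.185],
    [93, [0, 0, 0], 0.185]
  ]
}}

```text
t: 3.32
tool_pos: [0.4676, 0.2128, 0.2971]
orientation: [3.134, 0.219, -0.001]
force: [0.1, -1.5, 1.8]
opening: 0.0929
```

Emit:
{"fn": "apply_moves", "kwargs": {
  "deltas": [
    [93, [0, 0, 0], 0.185],
    [93, [0, 0, 0], 0.185],
    [93, [0, 0, 0], 0.185]
  ]
}}

```text
t: 3.7
tool_pos: [0.4676, 0.2128, 0.2971]
orientation: [3.074, -0.648, -0.001]
force: [-0.1, -0.3, -1.0]
opening: 0.0932
```

Run:
```python
from h import *
st();b,_=shot('wrist','w2');a,_=load('w1')
cv2.imwrite('pics/w12.png',cv2.resize(np.hstack([a[:340],b[:340]]),(800,243),interpolation=cv2.INTER_AREA))
```

```text
{'t': 3.7, 'q': [0.3273, -0.1212, 1.6328, 0.0, 1.6306, 2.3133], 'tool_pos': [0.4676, 0.2128, 0.2971], 'orientation': [3.0738, -0.6475, -0.0009], 'force': [-0.0755, -0.2967, -0.9876], 'opening': 0.0932}
```

View pics/w12.png

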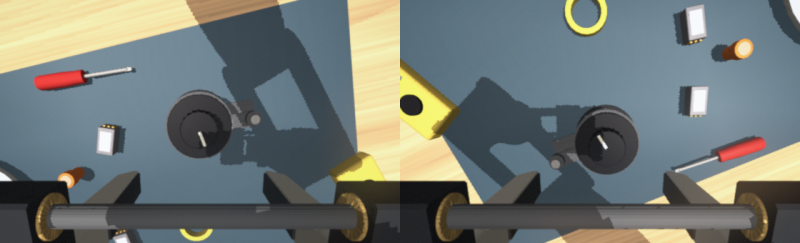

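Viewed 5. The cap is in both wrist views, with the grip top near (286,189) and (279,199) and the post top near (357,167) and (221,225). Now I'll fit circles and triangulate.

Run:
```python
from h import *
cc={};L={};P={}
for n,(u,v),(pu,pv) in(('w1',(286,189),(357,167)),('w2',(279,199),(221,225))):
    im,c=load(n);g=cv2.cvtColor(im,cv2.COLOR_BGR2GRAY)
    g2=cv2.createCLAHE(4,(16,16)).apply(cv2.resize(g,None,fx=2,fy=2,interpolation=cv2.INTER_CUBIC))
    for lo,hi in((46,64),):
        h=cv2.HoughCircles(cv2.GaussianBlur(g2,(5,5),0),cv2.HOUGH_GRADIENT,1,8,param1=60,param2=12,minRadius=lo,maxRadius=hi)
        if h is not None:
            h=[x/2 for x in h[0] if np.hypot(x[0]/2-u,x[1]/2-v)<20];print(n,np.round(h[:5],1).tolist())
            cc[n]=(c,*h[0][:2])
    m=(g>150).astype(np.uint8);w=np.zeros_like(m);w[v-25:v+25,u-25:u+25]=1;m*=w
    k=max(cv2.findContours(m,0,2)[0],key=cv2.contourArea);r=cv2.minAreaRect(k);print('line',r);L[n]=(c,*r[0])
    h=cv2.HoughCircles(g2,cv2.HOUGH_GRADIENT,1,8,param1=60,param2=10,minRadius=10,maxRadius=17)
    h=[x/2 for x in h[0] if np.hypot(x[0]/2-pu,x[1]/2-pv)<12];print('post',np.round(h[:3],1).tolist());P[n]=(c,*h[0][:2])
    print('flange at z',)
print('cap',tri(cc['w1'],cc['w2']),'line',tri(L['w1'],L['w2']),'post',tri(P['w1'],P['w2']))
for n in cc: print(n,onz(*cc[n],.118),onz(*P[n],.096))
a=[load(n)[0] for n in('w1','w2')]
for n,i in zip(cc,a):
    cv2.circle(i,tuple(int(round(x)) for x in cc[n][1:]),27,(0,255,0),1);cv2.circle(i,tuple(int(round(x)) for x in P[n][1:]),7,(0,0,255),1)
cv2.imwrite('pics/chk.png',cv2.resize(np.hstack([a[0][120:270,200:400],a[1][120:270,180:380]]),(800,300),interpolation=cv2.INTER_CUBIC))
```

```text
w1 [[278.79998779296875, 183.1999969482422, 26.200000762939453], [278.79998779296875, 179.1999969482422, 26.100000381469727], [276.20001220703125, 189.1999969482422, 31.700000762939453], [282.79998779296875, 180.1999969482422, 29.5], [282.79998779296875, 184.1999969482422, 30.0]]
line ((282.52960205078125, 194.07102966308594), (21.000003814697266, 3.692308187484741), 67.38013458251953)
post [[357.20001220703125, 166.8000030517578, 6.400000095367432], [350.79998779296875, 163.8000030517578, 7.599999904632568], [354.20001220703125, 161.1999969482422, 5.900000095367432]]
flange at z
w2 [[289.20001220703125, 206.1999969482422, 27.799999237060547], [282.79998779296875, 210.8000030517578, 31.700000762939453], [287.20001220703125, 213.8000030517578, 30.0], [279.20001220703125, 179.1999969482422, 29.5], [290.20001220703125, 210.1999969482422, 25.600000381469727]]
line ((283.30828857421875, 198.52847290039062), (21.090600967407227, 4.606820106506348), 59.74356460571289)
post [[217.1999969482422, 229.8000030517578, 5.900000095367432], [223.1999969482422, 223.8000030517578, 8.199999809265137]]
flange at z
cap [0.45373066 0.21058516 0.11284371] line [0.46464111 0.21232099 0.11809119] post [0.45744959 0.29556455 0.09535948]
w1 [0.45305809 0.21114412 0.118     ] [0.45734809 0.29542634 0.096     ]
w2 [0.45475998 0.20988091 0.118     ] [0.45757867 0.29537332 0.096     ]
```

View pics/chk.png

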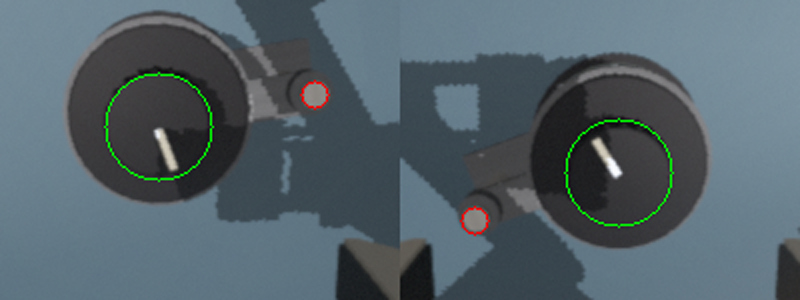

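Viewed 6. The post fit is good. The cap circle is disturbed by shadow, so I'll use the flange edges (z 0.086) seen in this crop as a cross-check.

Run:
```python
from h import *
for n,(u,v),le in(('w1',(279,176),(200+157/2,120+129/2)),('w2',(290,199),(180+218/2,120+176/2))):
    im,c=load(n); print(n,onz(c,u,v,.086),'line end',onz(c,*le,.118))
    g=cv2.cvtColor(im,cv2.COLOR_BGR2GRAY).astype(float)
    # grip rim edges: fit circle from strongest radial edge at z=.118 near r=27
    for c0 in [onz(c,u,v,.086)[:2]]:
        A=[];
        for it in range(4):
            A=[]
            for a in np.linspace(0,2*np.pi,120):
                rs=np.arange(.042,.058,.0005)
                pr=np.array([proj(c,[c0[0]+r*np.cos(a),c0[1]+r*np.sin(a),.086]) for r in rs]).astype(np.float32)
                s=cv2.remap(g.astype(np.float32),pr[:,0].copy(),pr[:,1].copy(),1).ravel();d=np.abs(np.diff(cv2.GaussianBlur(s[None],(5,1),0).ravel()))
                A.append((a,rs[d.argmax()],d.max()))
            A=np.array(A);A=A[A[:,2]>np.median(A[:,2])*.6]
            x=c0[0]+A[:,1]*np.cos(A[:,0]);y=c0[1]+A[:,1]*np.sin(A[:,0])
            w=np.ones(len(x))
            for _ in range(10):
                s=np.linalg.lstsq(np.c_[2*x,2*y,np.ones(len(x))]*w[:,None],(x*x+y*y)*w,rcond=None)[0];R=np.sqrt(s[2]+s[0]**2+s[1]**2)
                w=1/(1+(np.abs(np.hypot(x-s[0],y-s[1])-R)/.001)**2)
            c0=s[:2]
        print('flange fit',s[:2],R)
```

```text
w1 [0.45009609 0.21178225 0.086     ] line end [0.45424209 0.21061781 0.118     ]
flange fit [0.45188969 0.21122795] 0.049542268654762016
w2 [0.45501417 0.20811198 0.086     ] line end [0.45317622 0.21084726 0.118     ]
flange fit [0.45277325 0.21031721] 0.049365646936739296
```

Emit:
{"fn": "apply_moves", "kwargs": {
  "deltas": [
    [93, [-13, 8, 30], 0],
    [93, [0, 0, 45], 0],
    [93, [0, 0, 45], 0],
    [93, [0, 0, 45], 0],
    [93, [0, 0, 24], 0]
  ]
}}

```text
t: 4.38
tool_pos: [0.4509, 0.21, 0.1053]
orientation: [3.075, -0.633, -0.005]
force: [-0.4, 0.4, 13.4]
opening: 0.0931
```

Emit:
{"fn": "apply_moves", "kwargs": {
  "deltas": [
    [50, [0, 0, 0], 0],
    [50, [0, 0, 0], 0],
    [50, [0, 0, 0], 0],
    [50, [0, 0, 0], 0],
    [50, [0, 0, 0], 0]
  ],
  "grip_force": 25
}}

```text
t: 5.0
tool_pos: [0.4528, 0.2108, 0.1086]
orientation: [-3.076, 0.638, -0.0]
force: [0.2, 1.8, 0.4]
opening: 0.0537
```

Run:
```python
from h import *
s=st();print(s['wrist_torque'])
```

```text
{'t': 5.0, 'q': [0.3327, -0.0405, 1.9059, 0.0005, 1.2758, 2.3122], 'tool_pos': [0.4528, 0.2108, 0.1086], 'orientation': [-3.0756, 0.6376, -0.0002], 'force': [0.1587, 1.7683, 0.4086], 'opening': 0.0537}
[0.30189984 0.19043423 0.08664151]
```

Emit:
{"fn": "apply_moves", "kwargs": {
  "deltas": [
    [50, [0, 0, -0.7], -0.18],
    [50, [0, 0, -0.7], -0.18],
    [50, [0, 0, -0.7], -0.18],
    [50, [0, 0, -0.7], -0.18],
    [50, [0, 0, -0.7], -0.18]
  ]
}}

```text
t: 5.62
tool_pos: [0.4532, 0.2101, 0.1122]
orientation: [3.044, 0.772, 0.001]
force: [1.0, -3.0, 1.0]
opening: 0.0533
```

Emit:
{"fn": "apply_moves", "kwargs": {
  "deltas": [
    [50, [0, 0, -0.7], -0.18],
    [50, [0, 0, -0.7], -0.18],
    [50, [0, 0, -0.7], -0.18],
    [50, [0, 0, -0.7], -0.18],
    [50, [0, 0, -0.7], -0.18]
  ]
}}

```text
t: 6.25
tool_pos: [0.4535, 0.2098, 0.1158]
orientation: [2.405, 2.019, 0.001]
force: [2.3, -3.2, 0.8]
opening: 0.0535
```

Emit:
{"fn": "apply_moves", "kwargs": {
  "deltas": [
    [50, [0, 0, -0.7], -0.18],
    [50, [0, 0, -0.7], -0.18],
    [50, [0, 0, -0.7], -0.18],
    [50, [0, 0, -0.7], -0.18],
    [50, [0, 0, -0.7], -0.18]
  ]
}}

```text
t: 6.88
tool_pos: [0.4546, 0.2101, 0.1196]
orientation: [1.288, 2.861, 0.002]
force: [10.4, 2.6, -9.2]
opening: 0.0536
```

Emit:
{"fn": "apply_moves", "kwargs": {
  "deltas": [
    [50, [0, 0, -0.4], -0.1],
    [50, [0, 0, 0], 0]
  ]
}}

```text
t: 7.12
tool_pos: [0.4549, 0.2106, 0.1196]
orientation: [1.15, 2.919, 0.004]
force: [10.3, 1.3, -9.1]
opening: 0.0535
```

Run:
```python
from h import *
s=st();print(s['wrist_torque'])
a,_=shot('wrist','w3');b,_=shot('side','s3')
cv2.imwrite('pics/v3.png',np.hstack([cv2.resize(a[:330],(400,236)),cv2.resize(b[120:250,110:330],(400,236),interpolation=cv2.INTER_CUBIC)]))
```

```text
{'t': 7.125, 'q': [0.3316, -0.0524, 1.896, -0.0005, 1.2933, -0.4883], 'tool_pos': [0.4549, 0.2106, 0.1196], 'orientation': [1.1504, 2.9193, 0.0042], 'force': [10.3439, 1.2638, -9.1489], 'opening': 0.0535}
[ 0.3054174  -1.7598492  -0.84520146]
```

View pics/v3.png

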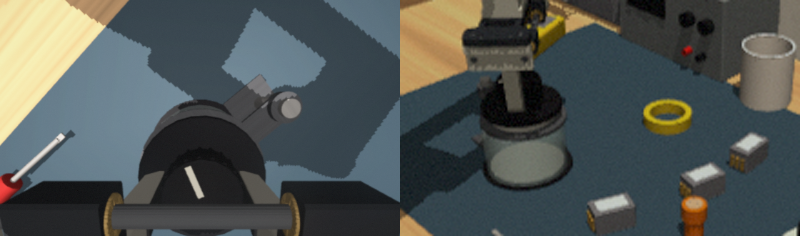

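Viewed 7. The cap is lifted and the reaction torque shows it is at its unscrew stop. Now swinging about the post.

Emit:
{"fn": "apply_moves", "kwargs": {
  "deltas": [
    [50, [-9.1, 8.8, 0.4], -0.13],
    [50, [-9.1, 8.8, 0], -0.15],
    [50, [-9.1, 8.8, 0], -0.15],
    [50, [-9.1, 8.8, 0], -0.15]
  ]
}}

```text
t: 7.72
tool_pos: [0.5029, 0.2228, 0.1194]
orientation: [0.262, 3.129, 0.004]
force: [2.6, 7.4, -2.1]
opening: 0.0533
```

```bash
cat > arm.py <<'E'
from h import *
s=st();p=np.array(s['tool_pos'])-[.4575,.2954,0];n=s['orientation'];n=n/np.linalg.norm(n)
print('r',np.hypot(*p[:2]),'swing',np.arctan2(p[1],p[0])-np.arctan2(-.0846,-.005),'heading',2*np.arctan2(n[1],n[0]),'tq',s['wrist_torque'])
E
python3 arm.py
```

```text
{'t': 7.725, 'q': [0.3229, 0.0815, 1.7611, 0.0015, 1.296, -1.0815], 'tool_pos': [0.5029, 0.2228, 0.1194], 'orientation': [0.2615, 3.1285, 0.0039], 'force': [2.5692, 7.4175, -2.0908], 'opening': 0.0533}
r 0.08564574006833839 swing 0.6184053087867054 heading 2.974780000579756 tq [ 1.37687823 -0.47083338 -0.61049415]
```

Emit:
{"fn": "apply_moves", "kwargs": {
  "deltas": [
    [50, [-9.1, 8.8, 0], -0.15],
    [50, [-9.1, 8.8, 0], -0.15],
    [50, [-9.1, 8.8, 0], -0.15],
    [50, [-9.1, 8.8, 0], -0.15]
  ]
}}

```text
t: 8.22
tool_pos: [0.5361, 0.2602, 0.1194]
orientation: [-0.675, 3.066, 0.004]
force: [0.3, 8.3, 0.2]
opening: 0.0538
```

Emit:
{"fn": "apply_moves", "kwargs": {
  "deltas": [
    [50, [-9.1, 8.8, 0], -0.15],
    [50, [-9.1, 8.8, 0], -0.15],
    [50, [-9.1, 8.8, 0], -0.15],
    [50, [0, 0, 0], 0]
  ]
}}

```text
t: 8.72
tool_pos: [0.5436, 0.2976, 0.1193]
orientation: [-1.341, 2.839, 0.004]
force: [-1.8, 7.0, 2.5]
opening: 0.0537
```

```bash
python3 arm.py
```

```text
{'t': 8.725, 'q': [0.4167, 0.2632, 1.5574, 0.0027, 1.3195, -2.0371], 'tool_pos': [0.5436, 0.2976, 0.1193], 'orientation': [-1.3408, 2.8394, 0.004], 'force': [-1.8064, 7.0358, 2.4649], 'opening': 0.0537}
r 0.08616261413398922 swing 1.6558238717004627 heading 4.023933933568448 tq [ 1.37591525  0.33693639 -0.59258336]
```

Emit:
{"fn": "apply_moves", "kwargs": {
  "deltas": [
    [93, [0, 0, 0], 0],
    [93, [0, 0, 0], 0],
    [93, [0, 0, 0], 0],
    [93, [0, 0, -20], 0],
    [93, [0, 0, -40], 0]
  ]
}}

```text
t: 9.35
tool_pos: [0.5427, 0.2945, 0.1787]
orientation: [1.335, -2.84, -0.0]
force: [0.9, 0.2, 0.3]
opening: 0.0927
```

Emit:
{"fn": "apply_moves", "kwargs": {
  "deltas": [
    [93, [0, 0, -45], 0],
    [93, [0, 0, -45], 0.185],
    [93, [0, 0, -40], 0.185],
    [93, [0, 0, 0], 0.185],
    [93, [0, 0, 0], 0.185]
  ]
}}

```text
t: 9.98
tool_pos: [0.5443, 0.2952, 0.3119]
orientation: [-0.208, 3.131, 0.002]
force: [0.7, 0.1, 1.8]
opening: 0.0927
```

Emit:
{"fn": "apply_moves", "kwargs": {
  "deltas": [
    [93, [0, 0, 0], 0.185],
    [93, [0, 0, 0], 0.185],
    [93, [0, 0, 0], 0.185],
    [93, [0, 0, 0], 0.185],
    [93, [0, 0, 0], 0.185]
  ]
}}

```text
t: 10.6
tool_pos: [0.5439, 0.295, 0.3108]
orientation: [1.212, 2.897, 0.002]
force: [-0.3, -0.5, -1.1]
opening: 0.093
```

Emit:
{"fn": "apply_moves", "kwargs": {
  "deltas": [
    [93, [0, 0, 0], 0.185],
    [93, [0, 0, 0], 0.185],
    [93, [0, 0, 0], 0.185],
    [93, [-46, -11, 0], 0],
    [93, [-46, -11, 0], 0]
  ]
}}

```text
t: 11.22
tool_pos: [0.5432, 0.1998, 0.3106]
orientation: [1.95, 2.462, 0.002]
force: [0.2, 0.1, 0.4]
opening: 0.0928
```

Emit:
{"fn": "apply_moves", "kwargs": {
  "deltas": [
    [93, [-46, -11, 0], 0],
    [93, [-46, -11, 0], 0],
    [93, [-46, -11, 0], 0],
    [93, [-46, -11, 0], 0],
    [93, [-46, -11, 0], 0]
  ]
}}

```text
t: 11.85
tool_pos: [0.5421, -0.0376, 0.3109]
orientation: [1.951, 2.46, 0.002]
force: [0.7, 0.7, -0.0]
opening: 0.0928
```

Run:
```python
from h import *
st();shot('wrist','t1')
```

```text
{'t': 11.85, 'q': [-0.1635, -0.0443, 1.5353, -0.0001, 1.6484, -0.3934], 'tool_pos': [0.5421, -0.0376, 0.3109], 'orientation': [1.9509, 2.46, 0.0016], 'force': [0.6604, 0.6735, -0.0016], 'opening': 0.0928}
```

Emit:
{"fn": "apply_moves", "kwargs": {
  "deltas": [
    [93, [-46, -11, 0], 0],
    [93, [-46, -11, 0], 0],
    [93, [-46, -11, 0], 0],
    [93, [0, 0, 0], 0]
  ]
}}

```text
t: 12.4
tool_pos: [0.5411, -0.1807, 0.3102]
orientation: [1.956, 2.456, -0.001]
force: [0.2, 0.8, -0.0]
opening: 0.0928
```

Run:
```python
from h import *
st();b,_=shot('wrist','t2');a,_=load('t1')
cv2.imwrite('pics/t12.png',cv2.resize(np.hstack([a[:300],b[:300]]),(800,214),interpolation=cv2.INTER_AREA))
```

```text
{'t': 12.4, 'q': [-0.4117, 0.0305, 1.4621, -0.0008, 1.6478, -0.6375], 'tool_pos': [0.5411, -0.1807, 0.3102], 'orientation': [1.9563, 2.4564, -0.0007], 'force': [0.1929, 0.7978, -0.0282], 'opening': 0.0928}
```

View pics/t12.png

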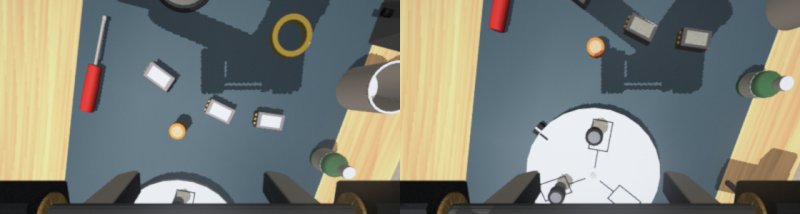

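Viewed 8. t2 shows eyepieces at about (272,189) and (220,276) full-resolution px, with the tick at (198,182). The relays appear in both t1 and t2. One more view further out.

Emit:
{"fn": "apply_moves", "kwargs": {
  "deltas": [
    [93, [-45, 0, 0], 0],
    [93, [-45, 0, 0], 0],
    [93, [0, 0, 0], 0]
  ]
}}

```text
t: 12.82
tool_pos: [0.5623, -0.2664, 0.309]
orientation: [-1.954, -2.46, 0.0]
force: [-0.6, 0.3, 0.1]
opening: 0.093
```

Run:
```python
from h import *
st();b,_=shot('wrist','t3');a,_=load('t2')
a=cv2.resize(a[130:290,140:400],(520,320),interpolation=cv2.INTER_CUBIC)
cv2.imwrite('pics/t23.png',np.hstack([a[:,:400],cv2.resize(b[:280],(560,280))[:,:400] if 0 else cv2.resize(b[0:320],(400,229))]) if 0 else b[:300])
```

```text
{'t': 12.825, 'q': [-0.5247, 0.1731, 1.312, -0.0002, 1.6567, -0.7532], 'tool_pos': [0.5623, -0.2664, 0.309], 'orientation': [-1.9536, -2.46, 0.0003], 'force': [-0.6003, 0.3217, 0.099], 'opening': 0.093}
```

View pics/t23.png

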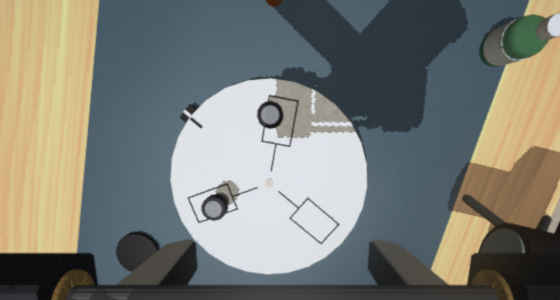

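Viewed 9. t3 shows the whole disc: pin at (269,183), eyepieces at (270,114) and (214,207), empty mark near (314,221), and tick and pointer aligned at (192,115).

Run:
```python
from h import *
E={}
for n,pts in(('t2',((272,189),(220,276))),('t3',((270,114),(214,207)))):
    im,c=load(n);g=cv2.cvtColor(im,cv2.COLOR_BGR2GRAY)
    for i,(u,v) in enumerate(pts):
        m=(g<95).astype(np.uint8);w=np.zeros_like(m);cv2.circle(w,(u,v),22,1,-1);m*=w
        m=cv2.morphologyEx(m,cv2.MORPH_OPEN,cv2.getStructuringElement(2,(9,9)))
        k=max(cv2.findContours(m,0,2)[0],key=cv2.contourArea);e=cv2.minEnclosingCircle(k);
        g2=cv2.resize(g,None,fx=3,fy=3,interpolation=cv2.INTER_CUBIC)
        h=cv2.HoughCircles(g2,cv2.HOUGH_GRADIENT,1,5,param1=80,param2=12,minRadius=30,maxRadius=48)
        h=[x/3 for x in h[0] if np.hypot(x[0]/3-u,x[1]/3-v)<10];print(n,i,e,np.round(h[:3],1).tolist())
        E[n,i]=(c,*h[0][:2])
for i in(0,1): print('eye',i,tri(E['t2',i],E['t3',i]),onz(*E['t2',i],.078),onz(*E['t3',i],.078))
# disc
for n in('t3',):
    im,c=load(n);hsv=cv2.cvtColor(im,cv2.COLOR_BGR2HSV)
    m=((hsv[...,2]>100)&(hsv[...,1]<60)).astype(np.uint8);_,l=cv2.connectedComponents(m)
    lab=l[240,270];k=max(cv2.findContours((l==lab).astype(np.uint8),0,1)[0],key=cv2.contourArea);h=cv2.convexHull(k)[:,0]
    P=np.array([onz(c,*q,.03)[:2] for q in h]);x,y=P.T
    w=np.ones(len(x))
    for _ in range(20):
        s=np.linalg.lstsq(np.c_[2*x,2*y,np.ones(len(x))]*w[:,None],(x*x+y*y)*w,rcond=None)[0];R=np.sqrt(s[2]+s[0]**2+s[1]**2);w=1/(1+(np.abs(np.hypot(x-s[0],y-s[1])-R)/.001)**2)
    print('disc',s[:2],R,'pin',onz(c,269,183,.03))
    for q in((314,221),(186.5,112),(200,126)): 
        p=onz(c,*q,.03);print(q,p,np.hypot(*(p[:2]-s[:2])),np.degrees(np.arctan2(p[1]-s[1],p[0]-s[0])))
# relays
R={}
for n in('t1','t2'):
    im,c=load(n);hsv=cv2.cvtColor(im,cv2.COLOR_BGR2HSV)
    m=((hsv[...,2]>105)&(hsv[...,1]<75)).astype(np.uint8)
    for k in cv2.findContours(m,0,2)[0]:
        A=cv2.contourArea(k)
        if 250<A<2500:
            r=cv2.minAreaRect(k); b=cv2.boxPoints(r);w=np.array([onz(c,*q,.032)[:2] for q in b]);e=[w[1]-w[0],w[2]-w[1]];e.sort(key=np.linalg.norm)
            print(n,np.round(r[0],1),A,'c',np.round(onz(c,*r[0],.032)[:2],4),'size',np.round([np.linalg.norm(z) for z in e],4),'ang',np.round(np.degrees(np.arctan2(e[1][1],e[1][0]))%180,1))
```

```text
Traceback (most recent call last):
ValueError: max() iterable argument is empty
```

```bash
cat > meas.py <<'E'
from h import *
def eye(n,u,v):
    im,c=load(n);g=cv2.cvtColor(im,cv2.COLOR_BGR2GRAY);g2=cv2.resize(g,None,fx=3,fy=3,interpolation=cv2.INTER_CUBIC)
    h=cv2.HoughCircles(g2,cv2.HOUGH_GRADIENT,1,5,param1=80,param2=12,minRadius=30,maxRadius=48)
    h=[x/3 for x in h[0] if np.hypot(x[0]/3-u,x[1]/3-v)<12];print(n,np.round(h[:3],1).tolist());return (c,*h[0][:2])
def circ(P):
    x,y=np.array(P).T;w=np.ones(len(x))
    for _ in range(20):
        s=np.linalg.lstsq(np.c_[2*x,2*y,np.ones(len(x))]*w[:,None],(x*x+y*y)*w,rcond=None)[0];R=np.sqrt(s[2]+s[0]**2+s[1]**2);w=1/(1+(np.abs(np.hypot(x-s[0],y-s[1])-R)/.001)**2)
    return s[:2],R
def disc(n,seed):
    im,c=load(n);hsv=cv2.cvtColor(im,cv2.COLOR_BGR2HSV)
    m=((hsv[...,2]>100)&(hsv[...,1]<60)).astype(np.uint8);_,l=cv2.connectedComponents(m)
    k=max(cv2.findContours((l==l[seed[1],seed[0]]).astype(np.uint8),0,1)[0],key=cv2.contourArea)
    return circ([onz(c,*q,.03)[:2] for q in cv2.convexHull(k)[:,0]])
def relays(n,z=.032,vmin=105):
    im,c=load(n);hsv=cv2.cvtColor(im,cv2.COLOR_BGR2HSV)
    m=((hsv[...,2]>vmin)&(hsv[...,1]<75)).astype(np.uint8);out=[]
    for k in cv2.findContours(m,0,2)[0]:
        A=cv2.contourArea(k)
        if 250<A<2500:
            r=cv2.minAreaRect(k); w=np.array([onz(c,*q,z)[:2] for q in cv2.boxPoints(r)]);e=[w[1]-w[0],w[2]-w[1]];e.sort(key=np.linalg.norm)
            out.append((c,*r[0]));print(n,np.round(r[0],1),A,'c',np.round(onz(c,*r[0],z)[:2],4),'size',np.round([np.linalg.norm(q) for q in e],4),'ang',np.round(np.degrees(np.arctan2(e[1][1],e[1][0]))%180,1))
    return out
E
python3 - <<'E'
from meas import *
for i,(a,b) in enumerate((((272,189),(270,114)),((220,276),(214,207)))):
    try:
        b=eye('t3',*b);print('eye',i,onz(*b,.078)); a=eye('t2',*a);print(tri(a,b),onz(*a,.078))
    except Exception as x: print(x)
s,R=disc('t3',(270,240));im,c=load('t3');print('disc',s,R,'pin',onz(c,269,183,.03))
for q in((314,221),(186.5,112),(200,126)):
    p=onz(c,*q,.03);print(q,p,np.hypot(*(p[:2]-s)),np.degrees(np.arctan2(p[1]-s[1],p[0]-s[0])))
relays('t1');relays('t2')
E
```

```text
t3 [[270.20001220703125, 114.80000305175781, 13.399999618530273], [270.20001220703125, 112.19999694824219, 11.600000381469727], [269.79998779296875, 116.80000305175781, 11.699999809265137]]
eye 0 [ 0.52956903 -0.18886776  0.078     ]
t2 [[271.79998779296875, 191.5, 12.399999618530273], [270.20001220703125, 191.1999969482422, 13.800000190734863], [275.20001220703125, 192.1999969482422, 15.399999618530273]]
[ 0.52937303 -0.18861781  0.07184123] [ 0.52938597 -0.18745202  0.078     ]
t3 [[214.1999969482422, 207.8000030517578, 12.399999618530273], [212.8000030517578, 208.8000030517578, 11.899999618530273], [216.8000030517578, 202.5, 15.399999618530273]]
eye 1 [ 0.48801291 -0.30746503  0.078     ]
t2 [[220.5, 273.20001220703125, 12.0], [222.1999969482422, 275.5, 15.399999618530273], [219.1999969482422, 275.79998779296875, 12.300000190734863]]
[ 0.48663706 -0.31156923  0.06182701] [ 0.48928933 -0.30318808  0.078     ]
disc [ 0.54427063 -0.29200608] 0.14936287250207692 pin [ 0.54474117 -0.2713759   0.03      ]
(314, 221) [ 0.61525496 -0.30811073  0.03      ] 0.0727882932260832 -12.782654465158316
(186.5, 112) [ 0.42489654 -0.20749311  0.03      ] 0.14626214113268426 144.7027494901067
(200, 126) [ 0.44418234 -0.22037854  0.03      ] 0.12307790214180171 144.41084146180097
t1 [ 68.2 158.1] 772.5 c [ 0.2662 -0.0701] size [0.0096 0.2444] ang 90.4
t2 [536.  116.5] 401.0 c [ 0.8312 -0.0289] size [0.0257 0.0373] ang 13.0
t2 [414.8  53.1] 570.5 c [0.6602 0.0066] size [0.0216 0.0388] ang 5.6
t2 [75.5 83.4] 468.0 c [ 0.2671 -0.119 ] size [0.0065 0.1832] ang 89.9
t2 [348.5  26.5] 1951.5 c [0.575  0.0165] size [0.0566 0.0821] ang 13.0
```

The pin gives the disc centre (0.5447, -0.2714), and eyepiece 1 is consistent at (0.5295, -0.1885). I'll pick it with the jaws radial, so closing cannot spin the disc.

Emit:
{"fn": "apply_moves", "kwargs": {
  "deltas": [
    [60, [0, 0, 15], 0.18],
    [60, [0, 0, 15], 0.18],
    [60, [0, 0, 15], 0.18],
    [60, [0, 0, 15], 0.18],
    [60, [0, 0, 0], 0.18]
  ]
}}

```text
t: 13.5
tool_pos: [0.5618, -0.2626, 0.248]
orientation: [-2.829, -1.361, 0.001]
force: [-0.5, -0.1, 0.5]
opening: 0.0605
```

Emit:
{"fn": "apply_moves", "kwargs": {
  "deltas": [
    [60, [0, 0, 0], 0.18],
    [60, [0, 0, 0], 0.18],
    [60, [0, 0, 0], 0.18],
    [60, [0, 0, 0], 0.18]
  ]
}}

```text
t: 14.0
tool_pos: [0.5625, -0.2631, 0.25]
orientation: [-3.129, -0.278, -0.002]
force: [-0.8, 0.3, 0.7]
opening: 0.0598
```

Emit:
{"fn": "apply_moves", "kwargs": {
  "deltas": [
    [50, [-9.5, -41, 0], 0],
    [50, [-9.5, -41, 0], 0],
    [50, [0, 0, 40], 0]
  ]
}}

```text
t: 14.38
tool_pos: [0.5307, -0.1848, 0.2137]
orientation: [3.125, 0.29, 0.013]
force: [0.2, -0.3, -0.4]
opening: 0.0501
```

```bash
cat > go.py <<'E'
from h import *
import sys
# usage: go.py x y z  -> tool-frame mm deltas at present heading
s=st();n=s['orientation'];n=n/np.linalg.norm(n);h=2*np.arctan2(n[1],n[0])
d=np.array([float(a) for a in sys.argv[1:4]])-s['tool_pos']
x=np.array([np.cos(h),np.sin(h)]);y=np.array([x[1],-x[0]])
print('head deg',np.degrees(h)%360,'tool d mm',np.round([1e3*x@d[:2],1e3*y@d[:2],-1e3*d[2]],1))
E
python3 go.py .5295 -.1885 .068
```

```text
{'t': 14.375, 'q': [-0.4271, 0.0316, 1.6358, 0.0012, 1.4656, 0.9586], 'tool_pos': [0.5307, -0.1848, 0.2137], 'orientation': [3.125, 0.2899, 0.0126], 'force': [0.1736, -0.3059, -0.3666], 'opening': 0.0501}
head deg 10.598755946621237 tool d mm [ -1.9   3.4 145.7]
```

Emit:
{"fn": "apply_moves", "kwargs": {
  "deltas": [
    [50, [-1, 3, 40], 0],
    [50, [0, 0, 40], 0],
    [50, [0, 0, 40], 0],
    [50, [0, 0, 15], 0],
    [50, [0, 0, 0], 0]
  ]
}}

```text
t: 15.0
tool_pos: [0.5279, -0.1901, 0.0739]
orientation: [-3.128, -0.285, 0.002]
force: [0.3, -1.3, 0.8]
opening: 0.0495
```

```bash
python3 go.py .5295 -.1885 .068
```

```text
{'t': 15.0, 'q': [-0.4371, 0.1672, 1.7574, 0.0002, 1.2183, 0.9517], 'tool_pos': [0.5279, -0.1901, 0.0739], 'orientation': [-3.1277, -0.2853, 0.0016], 'force': [0.3141, -1.3227, 0.8132], 'opening': 0.0495}
head deg 10.422196819930093 tool d mm [ 1.8 -1.3  5.9]
```

Emit:
{"fn": "apply_moves", "kwargs": {
  "deltas": [
    [50, [1.8, -1.3, 5], 0],
    [28, [0, 0, 0], 0],
    [28, [0, 0, 0], 0],
    [28, [0, 0, 0], 0],
    [28, [0, 0, 0], 0]
  ],
  "grip_force": 10
}}

```text
t: 15.62
tool_pos: [0.5301, -0.1898, 0.0696]
orientation: [3.129, 0.283, 0.001]
force: [0.1, 1.2, 4.0]
opening: 0.0298
```

Emit:
{"fn": "apply_moves", "kwargs": {
  "deltas": [
    [28, [0, 0, -10], 0],
    [28, [0, 0, -30], 0],
    [28, [0, 0, -40], 0],
    [28, [0, 0, -40], 0],
    [28, [0, 0, -30], 0]
  ]
}}

```text
t: 16.25
tool_pos: [0.53, -0.19, 0.2215]
orientation: [3.128, 0.283, 0.002]
force: [0.6, -0.9, -1.1]
opening: 0.0301
```

```bash
python3 go.py .4525 .2108 .22
```

```text
{'t': 16.25, 'q': [-0.4351, 0.0367, 1.6163, -0.0002, 1.4868, 0.955], 'tool_pos': [0.53, -0.19, 0.2215], 'orientation': [3.1277, 0.2833, 0.0024], 'force': [0.6129, -0.9398, -1.0611], 'opening': 0.0301}
head deg 10.35150599536736 tool d mm [  -4.2 -408.2    1.5]
```

Emit:
{"fn": "apply_moves", "kwargs": {
  "deltas": [
    [28, [1.2, -46.5, 0], 0],
    [28, [1.2, -46.5, 0], 0],
    [28, [1.2, -46.5, 0], 0],
    [28, [1.2, -46.5, 0], 0],
    [28, [1.2, -46.5, 0], 0]
  ]
}}

```text
t: 16.88
tool_pos: [0.4933, 0.0413, 0.2194]
orientation: [3.129, 0.283, 0.001]
force: [1.1, -0.4, -0.9]
opening: 0.0301
```

Emit:
{"fn": "apply_moves", "kwargs": {
  "deltas": [
    [28, [1.2, -46.5, 0], 0],
    [28, [1.2, -46.5, 0], 0],
    [28, [1.2, -46.5, 0], 0],
    [28, [1.2, -46.5, 0], 0]
  ]
}}

```text
t: 17.38
tool_pos: [0.4647, 0.2252, 0.2195]
orientation: [3.129, 0.283, 0.001]
force: [0.4, -0.6, -2.1]
opening: 0.03
```

Emit:
{"fn": "apply_moves", "kwargs": {
  "deltas": [
    [28, [0, 0, 0], -0.147],
    [28, [0, 0, 0], -0.147],
    [28, [0, 0, 0], -0.147],
    [28, [0, 0, 0], -0.147],
    [28, [0, 0, 0], 0]
  ]
}}

```text
t: 18.0
tool_pos: [0.465, 0.2238, 0.2192]
orientation: [2.913, 1.177, 0.0]
force: [-0.1, 0.5, -0.4]
opening: 0.0299
```

```bash
python3 go.py .4654 .2233 .047
```

```text
{'t': 18.0, 'q': [0.3493, -0.0888, 1.7437, -0.0001, 1.4867, 1.1522], 'tool_pos': [0.465, 0.2238, 0.2192], 'orientation': [2.9128, 1.1767, 0.0], 'force': [-0.0546, 0.5308, -0.4139], 'opening': 0.0299}
head deg 43.99507578654792 tool d mm [-1.000e-01  6.000e-01  1.722e+02]
```

Emit:
{"fn": "apply_moves", "kwargs": {
  "deltas": [
    [28, [0, 0, 45], 0],
    [28, [0, 0, 45], 0],
    [28, [0, 0, 40], 0],
    [28, [0, 0, 25], 0],
    [28, [0, 0, 10], 0]
  ]
}}

```text
t: 18.62
tool_pos: [0.4639, 0.2234, 0.0523]
orientation: [-2.914, -1.174, 0.005]
force: [0.1, 0.6, -0.9]
opening: 0.0298
```

Emit:
{"fn": "apply_moves", "kwargs": {
  "deltas": [
    [28, [0, 0, 6], 0],
    [28, [0, 0, 0], 0],
    [36, [0, 0, 0], 0],
    [36, [0, 0, 0], 0],
    [36, [0, 0, 0], 0]
  ]
}}

```text
t: 19.25
tool_pos: [0.4655, 0.2241, 0.0485]
orientation: [2.912, 1.178, 0.001]
force: [0.3, -0.2, -0.3]
opening: 0.0359
```

Emit:
{"fn": "apply_moves", "kwargs": {
  "deltas": [
    [36, [0, 0, -20], 0],
    [36, [0, 0, -40], 0],
    [36, [0, 0, -50], 0],
    [36, [0, 0, -50], 0],
    [36, [0, 0, -40], 0]
  ]
}}

```text
t: 19.88
tool_pos: [0.4654, 0.2241, 0.2506]
orientation: [2.912, 1.178, 0.004]
force: [0.2, 0.4, -0.4]
opening: 0.036
```

```bash
python3 go.py .487 -.3085 .25;python3 -c "
from h import *
shot('wrist','j1')"
```

```text
{'t': 19.875, 'q': [0.3494, -0.1043, 1.701, 0.0, 1.5426, 1.1514], 'tool_pos': [0.4654, 0.2241, 0.2506], 'orientation': [2.9123, 1.178, 0.0035], 'force': [0.1507, 0.443, -0.3519], 'opening': 0.036}
head deg 44.04529952995253 tool d mm [-354.7  397.8    0.6]
```

Emit:
{"fn": "apply_moves", "kwargs": {
  "deltas": [
    [50, [-32.1, 36.2, 0], 0],
    [50, [-32.1, 36.2, 0], 0],
    [50, [-32.1, 36.2, 0], 0],
    [50, [-32.1, 36.2, 0], 0],
    [50, [-32.1, 36.2, 0], 0]
  ]
}}

```text
t: 20.55
tool_pos: [0.4755, -0.0193, 0.248]
orientation: [2.912, 1.178, 0.001]
force: [0.2, 0.4, -0.1]
opening: 0.0502
```

Emit:
{"fn": "apply_moves", "kwargs": {
  "deltas": [
    [50, [-32.1, 36.2, 0], 0],
    [50, [-32.1, 36.2, 0], 0],
    [50, [-32.1, 36.2, 0], 0],
    [50, [-32.1, 36.2, 0], 0],
    [50, [-32.1, 36.2, 0], 0]
  ]
}}

```text
t: 21.18
tool_pos: [0.486, -0.2611, 0.2479]
orientation: [2.912, 1.178, 0.001]
force: [0.8, 0.3, 1.0]
opening: 0.0501
```

Emit:
{"fn": "apply_moves", "kwargs": {
  "deltas": [
    [50, [-32.1, 36.2, 0], 0],
    [50, [0, 0, 10], -0.171],
    [50, [0, 0, 20], -0.171],
    [50, [0, 0, 20], -0.171],
    [50, [0, 0, 0], -0.171]
  ]
}}

```text
t: 21.8
tool_pos: [0.487, -0.307, 0.1953]
orientation: [-2.34, -2.09, 0.001]
force: [0.1, 0.7, 0.6]
opening: 0.0501
```

Emit:
{"fn": "apply_moves", "kwargs": {
  "deltas": [
    [50, [0, 0, 0], -0.171],
    [50, [0, 0, 0], -0.171],
    [50, [0, 0, 0], -0.171],
    [50, [0, 0, 0], -0.171],
    [50, [0, 0, 0], 0]
  ]
}}

```text
t: 22.42
tool_pos: [0.4881, -0.3078, 0.1978]
orientation: [-1.514, -2.752, -0.0]
force: [0.3, -0.5, 0.5]
opening: 0.0497
```

```bash
python3 go.py .4885 -.308 .069;python3 - <<'E'
from h import *
a,_=shot('wrist','t4');j,_=load('j1')
cv2.imwrite('pics/jt.png',np.hstack([cv2.resize(j[:320],(400,229)),cv2.resize(a[:320],(400,229))]))
E
```

```text
{'t': 22.425, 'q': [-0.6514, 0.0901, 1.6042, -0.0, 1.4475, -1.2163], 'tool_pos': [0.4881, -0.3078, 0.1978], 'orientation': [-1.5142, -2.7525, -0.0], 'force': [0.2627, -0.456, 0.5456], 'opening': 0.0497}
head deg 122.36567133036291 tool d mm [ -0.4   0.2 128.8]
```

View pics/jt.png

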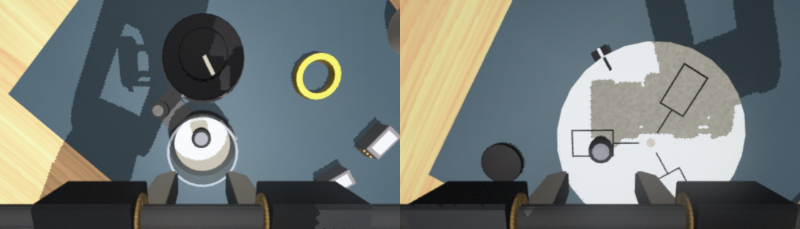

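Viewed 10. Eyepiece 1 stands upright in the jar and the cap is clear. The second eyepiece is at (281,210) in t4, and the tick is still on the pointer.

Run:
```python
from meas import *
a=eye('t4',281,208);b=eye('t3',214,207);print(onz(*a,.078),tri(a,b))
```

```text
t4 [[281.20001220703125, 212.5, 12.100000381469727], [281.20001220703125, 210.8000030517578, 12.600000381469727], [279.79998779296875, 214.1999969482422, 13.899999618530273]]
t3 [[214.1999969482422, 207.8000030517578, 12.399999618530273], [212.8000030517578, 208.8000030517578, 11.899999618530273], [216.8000030517578, 202.5, 15.399999618530273]]
[ 0.48709527 -0.3092247   0.078     ] [ 0.48747953 -0.30940038  0.07370529]
```

Emit:
{"fn": "apply_moves", "kwargs": {
  "deltas": [
    [50, [0, 0, 30], 0],
    [50, [0, 0, 40], 0],
    [50, [0, 0, 5], 0]
  ]
}}

```text
t: 22.85
tool_pos: [0.4861, -0.3062, 0.1195]
orientation: [-1.514, -2.746, -0.001]
force: [0.1, 0.7, 0.1]
opening: 0.0498
```

Emit:
{"fn": "apply_moves", "kwargs": {
  "deltas": [
    [50, [0, 0, 30], 0],
    [50, [0, 0, 22], 0],
    [50, [0, 0, 0], 0]
  ]
}}

```text
t: 23.22
tool_pos: [0.4875, -0.3073, 0.0704]
orientation: [-1.514, -2.75, -0.0]
force: [-0.6, 0.2, -0.3]
opening: 0.05
```

Emit:
{"fn": "apply_moves", "kwargs": {
  "deltas": [
    [28, [0, 0, 0], 0],
    [28, [0, 0, 0], 0],
    [28, [0, 0, 0], 0],
    [28, [0, 0, 0], 0]
  ]
}}

```text
t: 23.72
tool_pos: [0.4888, -0.3086, 0.0723]
orientation: [1.512, 2.751, -0.001]
force: [-1.3, -0.4, 6.5]
opening: 0.0297
```

Emit:
{"fn": "apply_moves", "kwargs": {
  "deltas": [
    [28, [0, 0, -10], 0],
    [28, [0, 0, -30], 0],
    [28, [0, 0, -40], 0],
    [28, [0, 0, -40], 0],
    [28, [0, 0, -30], 0]
  ]
}}

```text
t: 24.35
tool_pos: [0.4885, -0.3078, 0.2234]
orientation: [1.512, 2.752, -0.0]
force: [0.1, -0.3, -1.2]
opening: 0.0299
```

```bash
python3 go.py .4396 .1983 .22
```

```text
{'t': 24.35, 'q': [-0.6512, 0.0745, 1.5734, 0.0002, 1.492, -1.2173], 'tool_pos': [0.4885, -0.3078, 0.2234], 'orientation': [1.5119, 2.752, -0.0001], 'force': [0.0707, -0.2771, -1.2043], 'opening': 0.0299}
head deg 122.43356591624121 tool d mm [453.4 230.2   3.4]
```

Emit:
{"fn": "apply_moves", "kwargs": {
  "deltas": [
    [28, [41.2, 20.9, 0], 0],
    [28, [41.2, 20.9, 0], 0],
    [28, [41.2, 20.9, 0], 0],
    [28, [41.2, 20.9, 0], 0],
    [28, [41.2, 20.9, 0], 0]
  ]
}}

```text
t: 24.98
tool_pos: [0.4654, -0.0763, 0.2213]
orientation: [1.513, 2.753, 0.001]
force: [1.5, 0.1, -0.2]
opening: 0.0299
```

Emit:
{"fn": "apply_moves", "kwargs": {
  "deltas": [
    [28, [41.2, 20.9, 0], 0],
    [28, [41.2, 20.9, 0], 0],
    [28, [41.2, 20.9, 0], 0],
    [28, [41.2, 20.9, 0], 0],
    [28, [41.2, 20.9, 0], 0]
  ]
}}

```text
t: 25.6
tool_pos: [0.4431, 0.1536, 0.2214]
orientation: [1.513, 2.753, 0.001]
force: [0.4, 0.2, 0.2]
opening: 0.0302
```

Emit:
{"fn": "apply_moves", "kwargs": {
  "deltas": [
    [28, [41.2, 20.9, 0], 0],
    [28, [0, 0, 0], 0.171],
    [28, [0, 0, 0], 0.171],
    [28, [0, 0, 0], 0.171],
    [28, [0, 0, 0], 0.171]
  ]
}}

```text
t: 26.22
tool_pos: [0.4389, 0.1982, 0.2212]
orientation: [-2.354, -2.08, 0.0]
force: [-0.1, 0.3, -0.7]
opening: 0.0302
```

Emit:
{"fn": "apply_moves", "kwargs": {
  "deltas": [
    [28, [0, 0, 0], 0.171],
    [28, [0, 0, 0], 0.171],
    [28, [0, 0, 0], 0.171],
    [28, [0, 0, 0], 0.171],
    [28, [0, 0, 0], 0]
  ]
}}

```text
t: 26.85
tool_pos: [0.439, 0.1981, 0.2212]
orientation: [-2.912, -1.18, 0.0]
force: [-0.4, 0.2, -0.4]
opening: 0.0294
```

```bash
python3 go.py .4396 .1983 .0495
```

```text
{'t': 26.85, 'q': [0.3172, -0.1873, 1.8294, 0.0001, 1.4995, 1.1181], 'tool_pos': [0.439, 0.1981, 0.2212], 'orientation': [-2.9116, -1.1796, 0.0001], 'force': [-0.4249, 0.2453, -0.3835], 'opening': 0.0294}
head deg 44.11068365414127 tool d mm [  0.6   0.2 171.7]
```

Emit:
{"fn": "apply_moves", "kwargs": {
  "deltas": [
    [28, [0, 0, 45], 0],
    [28, [0, 0, 45], 0],
    [28, [0, 0, 40], 0],
    [28, [0, 0, 25], 0],
    [28, [0, 0, 10], 0]
  ]
}}

```text
t: 27.48
tool_pos: [0.4379, 0.1977, 0.0543]
orientation: [-2.91, -1.183, 0.005]
force: [0.1, 0.6, -1.5]
opening: 0.0301
```

Emit:
{"fn": "apply_moves", "kwargs": {
  "deltas": [
    [28, [0, 0, 6], 0],
    [28, [0, 0, 0], 0],
    [36, [0, 0, 0], 0],
    [36, [0, 0, 0], 0],
    [36, [0, 0, 0], 0]
  ]
}}

```text
t: 28.1
tool_pos: [0.4395, 0.1982, 0.0504]
orientation: [2.912, 1.178, 0.001]
force: [0.3, 0.1, 0.4]
opening: 0.0359
```

Emit:
{"fn": "apply_moves", "kwargs": {
  "deltas": [
    [36, [0, 0, -20], 0],
    [36, [0, 0, -40], 0],
    [36, [0, 0, -50], 0],
    [36, [0, 0, -50], 0],
    [36, [0, 0, -40], 0]
  ]
}}

```text
t: 28.72
tool_pos: [0.4395, 0.1981, 0.2526]
orientation: [2.912, 1.178, 0.003]
force: [0.8, 0.5, 0.2]
opening: 0.036
```

```bash
python3 go.py .5432 .2965 .25;python3 - <<'E'
from meas import *
shot('wrist','j2')
im,c=shot('top','top2')
j,_=load('j2')
cv2.imwrite('pics/jj.png',np.hstack([cv2.resize(j[:320],(400,229)),cv2.resize(im[145:275,130:357],(400,229),interpolation=cv2.INTER_CUBIC)]))
E
```

```text
{'t': 28.725, 'q': [0.3172, -0.2019, 1.7852, -0.0, 1.5561, 1.1191], 'tool_pos': [0.4395, 0.1981, 0.2526], 'orientation': [2.9121, 1.1782, 0.0034], 'force': [0.8207, 0.4606, 0.1762], 'opening': 0.036}
head deg 44.05567599111829 tool d mm [142.9   1.4   2.6]
```

View pics/jj.png

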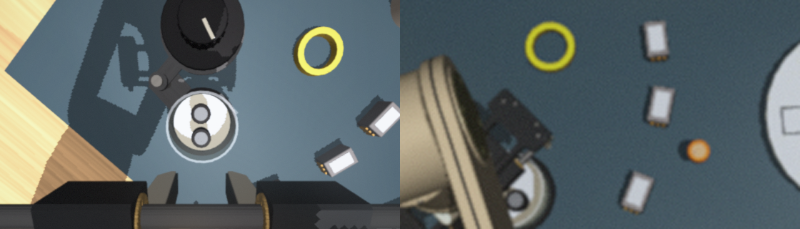

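Viewed 11. Both eyepieces stand in the jar and the cap is still swung clear. Now I'll go back to the cap.

Emit:
{"fn": "apply_moves", "kwargs": {
  "deltas": [
    [93, [47.5, 0, 0], -0.0],
    [93, [47.5, 0, 0], 0],
    [93, [47.5, 0, 0], 0],
    [93, [0, 0, 0], -0.185],
    [93, [0, 0, 0], -0.185]
  ]
}}

```text
t: 29.45
tool_pos: [0.5414, 0.2974, 0.2479]
orientation: [-2.64, -1.702, 0.004]
force: [0.2, -0.3, 0.1]
opening: 0.0813
```

Emit:
{"fn": "apply_moves", "kwargs": {
  "deltas": [
    [93, [0, 0, 0], -0.185],
    [93, [0, 0, 0], -0.185],
    [93, [0, 0, 0], -0.185],
    [93, [0, 0, 0], -0.185],
    [93, [0, 0, 0], -0.185]
  ]
}}

```text
t: 30.08
tool_pos: [0.5413, 0.2969, 0.2489]
orientation: [-1.604, -2.701, 0.002]
force: [0.1, 0.3, -0.3]
opening: 0.0933
```

Emit:
{"fn": "apply_moves", "kwargs": {
  "deltas": [
    [93, [0, 0, 0], -0.185],
    [93, [0, 0, 0], -0.185],
    [93, [0, 0, 0], -0.185],
    [93, [0, 0, 0], -0.185],
    [93, [0, 0, 0], -0.185]
  ]
}}

```text
t: 30.7
tool_pos: [0.5413, 0.297, 0.2489]
orientation: [-0.23, -3.132, 0.001]
force: [1.0, -0.8, -0.4]
opening: 0.0931
```

Emit:
{"fn": "apply_moves", "kwargs": {
  "deltas": [
    [93, [0, 0, 0], -0.185],
    [93, [0, 0, 0], -0.185],
    [93, [0, 0, 0], -0.185],
    [93, [0, 0, 0], -0.185],
    [93, [0, 0, 0], -0.185]
  ]
}}

```text
t: 31.32
tool_pos: [0.5413, 0.297, 0.2489]
orientation: [1.192, -2.906, 0.0]
force: [0.4, -0.2, -0.7]
opening: 0.0932
```

Emit:
{"fn": "apply_moves", "kwargs": {
  "deltas": [
    [93, [0, 0, 0], -0.185],
    [93, [0, 0, 0], 0]
  ]
}}

```text
t: 31.58
tool_pos: [0.5413, 0.297, 0.2491]
orientation: [1.445, -2.788, -0.0]
force: [0.1, 0.8, 0.4]
opening: 0.093
```

```bash
python3 go.py .5425 .297 .1195
```

```text
{'t': 31.575, 'q': [0.4187, 0.1738, 1.4193, 0.0, 1.5496, -2.1081], 'tool_pos': [0.5413, 0.297, 0.2491], 'orientation': [1.4448, -2.7884, -0.0001], 'force': [0.0867, 0.7719, 0.3665], 'opening': 0.093}
head deg 234.77956591003425 tool d mm [ -0.7  -0.9 129.6]
```

Emit:
{"fn": "apply_moves", "kwargs": {
  "deltas": [
    [93, [-0.7, -0.9, 45], 0],
    [93, [0, 0, 45], 0],
    [93, [0, 0, 25], 0],
    [93, [0, 0, 10], 0],
    [93, [0, 0, 3.5], 0]
  ]
}}

```text
t: 32.2
tool_pos: [0.5428, 0.2971, 0.1214]
orientation: [1.444, -2.79, 0.0]
force: [-0.1, 0.3, -0.2]
opening: 0.0927
```

Emit:
{"fn": "apply_moves", "kwargs": {
  "deltas": [
    [50, [0, 0, 0], 0],
    [50, [0, 0, 0], 0],
    [50, [0, 0, 0], 0],
    [50, [0, 0, 0], 0],
    [50, [0, 0, 0], 0]
  ],
  "grip_force": 25
}}

```text
t: 32.83
tool_pos: [0.5431, 0.2972, 0.1218]
orientation: [-1.446, 2.788, -0.0]
force: [2.3, 0.0, 0.8]
opening: 0.0538
```

```bash
python3 arm.py
```

```text
{'t': 32.825, 'q': [0.418, 0.2599, 1.5565, -0.0002, 1.3242, -2.1099], 'tool_pos': [0.5431, 0.2972, 0.1218], 'orientation': [-1.4463, 2.7878, -0.0005], 'force': [2.288, 0.0322, 0.8126], 'opening': 0.0538}
r 0.08566258622870945 swing 1.6506410723258127 heading 4.098739794965269 tq [ 0.06507202 -0.23332344  0.11207168]
```

Emit:
{"fn": "apply_moves", "kwargs": {
  "deltas": [
    [50, [10.8, -6.7, 0], 0.15],
    [50, [10.8, -6.7, 0], 0.15],
    [50, [10.8, -6.7, 0], 0.15],
    [50, [10.8, -6.7, 0], 0.15],
    [50, [10.8, -6.7, 0], 0.15]
  ]
}}

```text
t: 33.45
tool_pos: [0.5214, 0.2388, 0.1218]
orientation: [-0.316, 3.124, 0.001]
force: [1.1, 1.5, -0.7]
opening: 0.0536
```

Emit:
{"fn": "apply_moves", "kwargs": {
  "deltas": [
    [50, [10.8, -6.7, 0], 0.15],
    [50, [10.8, -6.7, 0], 0.15],
    [50, [10.8, -6.7, 0], 0.15],
    [50, [10.8, -6.7, 0], 0.15],
    [50, [10.8, -6.7, 0], 0.15]
  ]
}}

```text
t: 34.08
tool_pos: [0.4656, 0.2112, 0.1218]
orientation: [0.85, 3.023, 0.002]
force: [2.2, 3.3, 0.3]
opening: 0.0535
```

```bash
python3 arm.py; python3 go.py .4525 .2108 .1218
```

```text
{'t': 34.075, 'q': [0.3255, -0.0242, 1.8643, 0.0001, 1.2999, -0.6971], 'tool_pos': [0.4656, 0.2112, 0.1218], 'orientation': [0.8501, 3.0231, 0.0015], 'force': [2.1975, 3.343, 0.3128], 'opening': 0.0535}
r 0.08456000408110248 swing 0.15505802068775543 heading 2.593331373969723 tq [ 0.51943421 -0.41640776 -0.17166547]
{'t': 34.075, 'q': [0.3255, -0.0242, 1.8643, 0.0001, 1.2999, -0.6971], 'tool_pos': [0.4656, 0.2112, 0.1218], 'orientation': [0.8501, 3.0231, 0.0015], 'force': [2.1975, 3.343, 0.3128], 'opening': 0.0535}
head deg 148.58694260732807 tool d mm [11.  -7.2  0. ]
```

One more swing row to the stop, then screw down 2.8 rad in 16 rows, lowering with the thread.

Emit:
{"fn": "apply_moves", "kwargs": {
  "deltas": [
    [50, [11, -7, 0], 0.155],
    [50, [0, 0, 0], 0]
  ]
}}

```text
t: 34.33
tool_pos: [0.4525, 0.2112, 0.1219]
orientation: [1.075, 2.951, 0.002]
force: [2.5, 1.3, 0.6]
opening: 0.0534
```

```bash
python3 arm.py
```

```text
{'t': 34.325, 'q': [0.3339, -0.0575, 1.8965, 0.0002, 1.3009, -0.5381], 'tool_pos': [0.4525, 0.2112, 0.1219], 'orientation': [1.0751, 2.9506, 0.002], 'force': [2.4786, 1.2704, 0.6334], 'opening': 0.0534}
r 0.0843083437397905 swing -0.0006283843303092063 heading 2.442782979066637 tq [ 0.15422414 -0.38272893 -0.26704023]
```

Emit:
{"fn": "apply_moves", "kwargs": {
  "deltas": [
    [50, [0, 0, 0.7], 0.18],
    [50, [0, 0, 0.7], 0.18],
    [50, [0, 0, 0.7], 0.18],
    [50, [0, 0, 0.7], 0.18],
    [50, [0, 0, 0.7], 0.18]
  ]
}}

```text
t: 34.95
tool_pos: [0.4531, 0.2116, 0.1184]
orientation: [2.255, 2.187, 0.003]
force: [3.3, 3.4, -0.5]
opening: 0.0539
```

Emit:
{"fn": "apply_moves", "kwargs": {
  "deltas": [
    [50, [0, 0, 0.7], 0.18],
    [50, [0, 0, 0.7], 0.18],
    [50, [0, 0, 0.7], 0.18],
    [50, [0, 0, 0.7], 0.18],
    [50, [0, 0, 0.7], 0.18]
  ]
}}

```text
t: 35.58
tool_pos: [0.4538, 0.2112, 0.1149]
orientation: [2.982, 0.988, 0.005]
force: [7.0, 1.3, -3.2]
opening: 0.0537
```

Emit:
{"fn": "apply_moves", "kwargs": {
  "deltas": [
    [50, [0, 0, 0.7], 0.18],
    [50, [0, 0, 0.7], 0.18],
    [50, [0, 0, 0.7], 0.18],
    [50, [0, 0, 0.7], 0.18],
    [50, [0, 0, 0.7], 0.18]
  ]
}}

```text
t: 36.2
tool_pos: [0.4539, 0.2105, 0.1113]
orientation: [3.115, -0.407, 0.005]
force: [7.0, -2.7, -2.2]
opening: 0.0537
```

```bash
python3 arm.py
```

```text
{'t': 36.2, 'q': [0.3328, -0.0433, 1.9033, -0.0016, 1.279, 2.1641], 'tool_pos': [0.4539, 0.2105, 0.1113], 'orientation': [3.1148, -0.4073, 0.0046], 'force': [7.0069, -2.7385, -2.2182], 'opening': 0.0537}
r 0.08499422983771796 swing 0.016820591085394465 heading -0.2600804160803121 tq [-0.43966308 -1.09520682  0.1064231 ]
```

Emit:
{"fn": "apply_moves", "kwargs": {
  "deltas": [
    [50, [0, 0, 0.4], 0.1],
    [50, [0, 0, 0.2], 0.06],
    [50, [0, 0, 0], 0]
  ]
}}

```text
t: 36.58
tool_pos: [0.4538, 0.2103, 0.1108]
orientation: [3.074, -0.646, 0.005]
force: [6.4, -2.6, -2.3]
opening: 0.0536
```

```bash
python3 arm.py
```

```text
{'t': 36.575, 'q': [0.3329, -0.0427, 1.9039, -0.002, 1.2782, 2.3183], 'tool_pos': [0.4538, 0.2103, 0.1108], 'orientation': [3.074, -0.6458, 0.0046], 'force': [6.4159, -2.556, -2.3287], 'opening': 0.0536}
r 0.0851306025806625 swing 0.015894901431249275 heading -0.4141167803841357 tq [-0.54806286 -1.01218581  0.80074619]
```

Emit:
{"fn": "apply_moves", "kwargs": {
  "deltas": [
    [50, [0, 0, 0], 0.08],
    [50, [0, 0, 0], 0.06],
    [50, [0, 0, 0], 0]
  ]
}}

```text
t: 36.95
tool_pos: [0.4527, 0.2109, 0.1106]
orientation: [3.022, -0.858, 0.001]
force: [1.0, -0.6, 2.3]
opening: 0.0536
```

```bash
python3 arm.py
```

```text
{'t': 36.95, 'q': [0.3336, -0.0431, 1.9044, -0.0005, 1.28, 2.4578], 'tool_pos': [0.4527, 0.2109, 0.1106], 'orientation': [3.0219, -0.858, 0.0008], 'force': [1.0396, -0.6334, 2.3227], 'opening': 0.0536}
r 0.08464777602748594 swing 0.002053948187529464 heading -0.5532962756738812 tq [-0.2212167   0.03671377  1.00503476]
```

Torque rose to 1.0 N m with the fingers slipping, so the cap is at its tight stop. Release, rise, and look from above the relays.

Emit:
{"fn": "apply_moves", "kwargs": {
  "deltas": [
    [93, [0, 0, 0], 0],
    [93, [0, 0, 0], 0],
    [93, [0, 0, 0], 0],
    [93, [0, 0, -25], 0],
    [93, [0, 0, -45], 0]
  ]
}}

```text
t: 37.58
tool_pos: [0.4507, 0.2103, 0.1789]
orientation: [3.018, -0.861, -0.006]
force: [0.8, 0.1, -0.2]
opening: 0.0924
```

Emit:
{"fn": "apply_moves", "kwargs": {
  "deltas": [
    [93, [0, 0, -45], 0],
    [93, [0, 0, -45], 0],
    [93, [0, 0, -30], 0],
    [93, [0, 0, 0], 0]
  ]
}}

```text
t: 38.08
tool_pos: [0.4536, 0.2114, 0.3033]
orientation: [-3.018, 0.861, -0.007]
force: [-0.0, -0.3, -0.5]
opening: 0.0927
```

Run:
```python
from h import *
st();im,c=shot('wrist','c9')
# line on cap top z .118
u,v=proj(c,[.4525,.2108,.118]).astype(int);print(u,v)
g=cv2.cvtColor(im,cv2.COLOR_BGR2GRAY)
for n in('w1','w2','c9'):
    im,c=load(n);g=cv2.cvtColor(im,cv2.COLOR_BGR2GRAY);u,v=proj(c,[.4525,.2108,.118]).astype(int)
    m=(g>150).astype(np.uint8);w=np.zeros_like(m);cv2.circle(w,(int(u),int(v)),26,1,-1);m*=w
    k=max(cv2.findContours(m,0,2)[0],key=cv2.contourArea);r=cv2.minAreaRect(k);p=onz(c,*r[0],.118)
    b=[onz(c,*q,.118)[:2] for q in cv2.boxPoints(r)];e=max([b[1]-b[0],b[2]-b[1]],key=np.linalg.norm)
    print(n,'line centre',p,'ang',np.degrees(np.arctan2(e[1],e[0]))%180)
```

```text
{'t': 38.075, 'q': [0.3335, -0.1648, 1.6611, 0.0, 1.64, 2.4604], 'tool_pos': [0.4536, 0.2114, 0.3033], 'orientation': [-3.018, 0.8614, -0.0069], 'force': [-0.0367, -0.3078, -0.5105], 'opening': 0.0927}
283 196
w1 line centre [0.46469792 0.21244147 0.118     ] ang 9.755211097031987
w2 line centre [0.4645849 0.2122038 0.118    ] ang 6.126010134116342
c9 line centre [0.46491357 0.20954095 0.118     ] ang 176.5046325122079
```

Emit:
{"fn": "apply_moves", "kwargs": {
  "deltas": [
    [93, [40.4, 24.7, 0], 0],
    [93, [40.4, 24.7, 0], 0],
    [93, [40.4, 24.7, 0], 0],
    [93, [40.4, 24.7, 0], 0],
    [93, [40.4, 24.7, 0], 0]
  ]
}}

```text
t: 38.75
tool_pos: [0.5583, -0.002, 0.2978]
orientation: [3.02, -0.862, -0.005]
force: [0.6, -0.2, 0.5]
opening: 0.093
```

Emit:
{"fn": "apply_moves", "kwargs": {
  "deltas": [
    [93, [0, 0, 0], -0.181],
    [93, [0, 0, 0], -0.181],
    [93, [0, 0, 0], -0.181],
    [93, [0, 0, 0], -0.181],
    [93, [0, 0, 0], -0.181]
  ]
}}

```text
t: 39.38
tool_pos: [0.5578, -0.0005, 0.2977]
orientation: [-3.091, -0.554, 0.006]
force: [0.5, 0.1, 0.4]
opening: 0.093
```

Emit:
{"fn": "apply_moves", "kwargs": {
  "deltas": [
    [93, [0, 0, 0], -0.181],
    [93, [0, 0, 0], -0.181],
    [93, [0, 0, 0], -0.181],
    [93, [0, 0, 0], -0.181],
    [93, [0, 0, 0], -0.181]
  ]
}}

```text
t: 40.0
tool_pos: [0.5578, -0.0005, 0.2977]
orientation: [-2.537, -1.849, 0.004]
force: [0.1, -0.2, -0.3]
opening: 0.0928
```

Emit:
{"fn": "apply_moves", "kwargs": {
  "deltas": [
    [93, [0, 0, 0], -0.181],
    [93, [0, 0, 0], -0.181],
    [93, [0, 0, 0], -0.181],
    [93, [0, 0, 0], 0]
  ]
}}

```text
t: 40.5
tool_pos: [0.5578, -0.0005, 0.2981]
orientation: [-1.956, -2.455, 0.003]
force: [-0.2, -0.1, 1.4]
opening: 0.0934
```

Run:
```python
from meas import *
st();im,c=shot('wrist','r1');cv2.imwrite('pics/r1v.png',im[:320]);relays('r1');relays('r1',vmin=140)
```

```text
{'t': 40.5, 'q': [-0.0928, 0.0019, 1.5128, 0.0, 1.6302, -0.3178], 'tool_pos': [0.5578, -0.0005, 0.2981], 'orientation': [-1.9563, -2.4546, 0.0029], 'force': [-0.2059, -0.0731, 1.389], 'opening': 0.0934}
r1 [229.5 281. ] 357.5 c [ 0.5158 -0.1479] size [0.0119 0.0917] ang 13.0
r1 [456.9 255.9] 344.5 c [ 0.8067 -0.0431] size [0.0344 0.0676] ang 154.4
r1 [550.5 233.5] 263.5 c [0.9159 0.0144] size [0.0221 0.0521] ang 114.2
r1 [ 52.7 148.1] 1317.0 c [ 0.2677 -0.0208] size [0.0157 0.2582] ang 92.1
r1 [244.   19.9] 667.0 c [0.4716 0.1734] size [0.0251 0.0792] ang 26.1
r1 [550.5 233.5] 263.5 c [0.9159 0.0144] size [0.0221 0.0521] ang 114.2
r1 [362.7 196.3] 752.0 c [0.6606 0.0069] size [0.0282 0.0493] ang 5.6
r1 [505.8 164.4] 1060.5 c [0.824  0.0863] size [0.0948 0.1534] ang 35.4
r1 [120.   83.8] 257.5 c [0.3412 0.0733] size [0.0064 0.0805] ang 86.0
r1 [ 52.7 148.1] 1317.0 c [ 0.2677 -0.0208] size [0.0157 0.2582] ang 92.1
```

View pics/r1v.png

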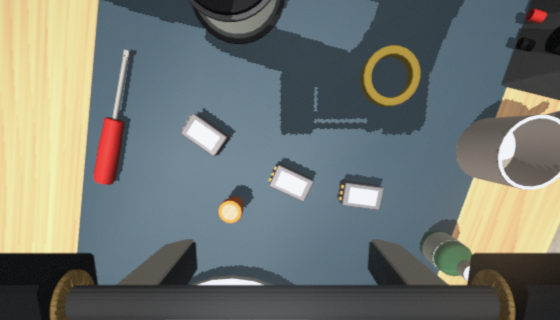

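Viewed 12. Relays at (204,134), (291,183) and (361,196) in r1, all label up with blades on the left end. The cap line sits at its start angle or slightly tighter. Now I'll measure the labels with a stricter mask in two views.

```bash
cat >> meas.py <<'E'
def labels(n,pts,z=.032,v0=165):
    im,c=load(n);hsv=cv2.cvtColor(im,cv2.COLOR_BGR2HSV);out=[]
    for u,v in pts:
        vm=hsv[v-4:v+5,u-4:u+5,2].mean();m=((hsv[...,2]>vm*.87)&(hsv[...,1]<75)).astype(np.uint8)
        _,l=cv2.connectedComponents(m);k=max(cv2.findContours((l==l[v,u]).astype(np.uint8),0,1)[0],key=cv2.contourArea)
        w=np.array([onz(c,*q,z)[:2] for q in k[:,0]],np.float32);r=cv2.minAreaRect(w*1000);b=cv2.boxPoints(r)/1000;e=sorted([b[1]-b[0],b[2]-b[1]],key=np.linalg.norm)
        pc=proj(c,[r[0][0]/1e3,r[0][1]/1e3,z]);out.append((c,*pc))
        print(n,np.round(pc,1),'c',np.round(np.array(r[0])/1e3,4),'size',np.round(sorted(r[1]),1),'ang',round(np.degrees(np.arctan2(e[1][1],e[1][0]))%180,1))
    return out
E
python3 - <<'E'
from meas import *
a=labels('r1',((204,134),(291,183),(361,196)));b=labels('t1',((222,107),(307,157),(377,170)))
for p,q in zip(a,b): print(tri(p,q))
im,c=load('t3');print('z0',[np.round(onz(c,*q,.03),4) for q in((314,221),(269,183))])
E
```

```text
r1 [202.9 134.8] c [0.4474 0.037 ] size [21.2 37. ] ang 157.4
r1 [290.7 183.4] c [0.5665 0.0024] size [21.1 37. ] ang 168.2
r1 [362.5 196.3] c [0.6604 0.0069] size [20.6 36.8] ang 5.6
t1 [221.8 107.1] c [0.4472 0.0369] size [20.6 36.3] ang 157.8
t1 [308.1 156.6] c [0.5667 0.0024] size [20.4 36.6] ang 167.2
t1 [378.7 169.8] c [0.6605 0.0069] size [20.1 36. ] ang 5.6
[0.4470162  0.03693455 0.03067136]
[0.56658751 0.00245117 0.03229683]
[0.66043053 0.00689984 0.03197967]
z0 [array([ 0.6153, -0.3081,  0.03  ]), array([ 0.5447, -0.2714,  0.03  ])]
```

Emit:
{"fn": "apply_moves", "kwargs": {
  "deltas": [
    [60, [-43.3, -9.2, -2], 0],
    [60, [-43.3, -9.2, -2], 0],
    [60, [-43.3, -9.2, -2], 0],
    [60, [-43.3, -9.2, -2], 0],
    [60, [-43.3, -9.2, -2], 0]
  ]
}}

```text
t: 41.18
tool_pos: [0.562, -0.2232, 0.3095]
orientation: [-1.962, -2.452, 0.0]
force: [0.7, 0.9, 0.6]
opening: 0.0601
```

Emit:
{"fn": "apply_moves", "kwargs": {
  "deltas": [
    [60, [-43.3, -9.2, -2], 0],
    [60, [0, 0, 0], 0],
    [60, [0, 0, 0], 0]
  ]
}}

```text
t: 41.55
tool_pos: [0.5629, -0.2657, 0.3115]
orientation: [-1.959, -2.454, -0.0]
force: [0.9, 0.7, 0.0]
opening: 0.0598
```

```bash
cat >> meas.py <<'E'
def marks(n,cen,angs,z=.03):
    im,c=load(n);g=cv2.cvtColor(im,cv2.COLOR_BGR2GRAY);bh=cv2.morphologyEx(g,cv2.MORPH_BLACKHAT,np.ones((7,7)))
    m=(bh>35).astype(np.uint8)
    for a in angs:
        a=np.radians(a);X=[cen[0]+.08*np.cos(a),cen[1]+.08*np.sin(a),z];u,v=proj(c,X)
        ys,xs=np.nonzero(m);W=np.array([onz(c,p,q,z)[:2] for p,q in zip(xs,ys) if np.hypot(p-u,q-v)<45])
        R=np.array([[np.cos(a),np.sin(a)],[-np.sin(a),np.cos(a)]]);L=(W-np.array(X[:2]))@R.T
        L=L[(abs(L[:,0])<.036)&(abs(L[:,1])<.025)&((abs(L[:,0])>.02)|(abs(L[:,1])>.01))]
        L=L[~((L[:,0]<-.031)&(abs(L[:,1])<.008))]
        r=cv2.minAreaRect((L*1000).astype(np.float32));sd=[]
        for ax,h in((0,29),(0,-29),(1,18),(1,-18)):
            q=L[(abs(L[:,ax]*1e3-h)<5)&(abs(L[:,1-ax])<(.014 if ax==0 else .024))]*1e3;sd.append((round(float(np.median(q[:,ax])),1) if len(q)else None,len(q), round(float(np.polyfit(q[:,1-ax],q[:,ax],1)[0]),3) if len(q)>8 else None))
        print(n,'mark',np.degrees(a),np.round(X[:2],4),'sides(local mm)',sd)
E
python3 - <<'E'
from meas import *
st();im,c=shot('wrist','t5');print(proj(c,[.5447,-.2714,.03]))
marks('t5',(.5447,-.2714),(-27.5,92.5,212.5))
cv2.imwrite('pics/t5v.png',im[:300])
E
```

```text
{'t': 41.55, 'q': [-0.5236, 0.1746, 1.3059, 0.0005, 1.6625, -0.7469], 'tool_pos': [0.5629, -0.2657, 0.3115], 'orientation': [-1.9591, -2.454, -0.0004], 'force': [0.9236, 0.6918, 0.0481], 'opening': 0.0598}
[268.61943097 183.52268424]
t5 mark -27.5 [ 0.6157 -0.3083] sides(local mm) [(27.4, 43, -0.012), (-28.4, 46, -0.007), (18.0, 73, 0.006), (-17.8, 74, 0.004)]
t5 mark 92.5 [ 0.5412 -0.1915] sides(local mm) [(28.0, 54, 0.01), (-28.1, 50, -0.02), (18.9, 91, 0.006), (-17.0, 86, 0.006)]
t5 mark 212.5 [ 0.4772 -0.3144] sides(local mm) [(28.3, 45, -0.008), (-27.9, 51, -0.004), (18.1, 76, 0.004), (-17.8, 77, 0.002)]
```

View pics/t5v.png

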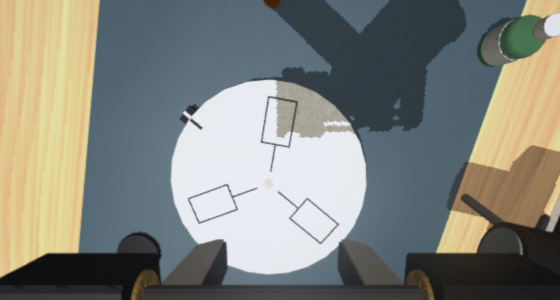

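Viewed 13. The disc is empty, all outlines are measured and the tick is aligned. Mark poses: A (0.6153,-0.3080,-27.2°), B (0.5403,-0.1915,92.8°), C (0.4773,-0.3143,212.7°). Going to the far relay.

Emit:
{"fn": "apply_moves", "kwargs": {
  "deltas": [
    [60, [40.8, 25.8, 0], 0],
    [60, [40.8, 25.8, 0], 0],
    [60, [40.8, 25.8, 0], 0],
    [60, [40.8, 25.8, 0], 0],
    [60, [40.8, 25.8, 0], 0]
  ]
}}

```text
t: 42.22
tool_pos: [0.6431, -0.0352, 0.3125]
orientation: [1.956, 2.458, 0.001]
force: [-0.5, -0.3, 0.2]
opening: 0.0601
```

Emit:
{"fn": "apply_moves", "kwargs": {
  "deltas": [
    [60, [40.8, 25.8, 0], 0],
    [60, [0, 0, 10], -0.181],
    [60, [0, 0, 10], -0.181],
    [60, [0, 0, 10], -0.181],
    [60, [0, 0, 10], -0.181]
  ]
}}

```text
t: 42.85
tool_pos: [0.6586, 0.009, 0.2721]
orientation: [-0.949, -2.995, -0.0]
force: [0.3, -0.1, 0.1]
opening: 0.06
```

Emit:
{"fn": "apply_moves", "kwargs": {
  "deltas": [
    [60, [0, 0, 10], -0.181],
    [60, [0, 0, 10], -0.181],
    [60, [0, 0, 0], -0.181],
    [60, [0, 0, 0], -0.181],
    [60, [0, 0, 0], 0]
  ]
}}

```text
t: 43.48
tool_pos: [0.6587, 0.0086, 0.2524]
orientation: [0.162, -3.137, -0.0]
force: [0.7, 0.0, 0.3]
opening: 0.0599
```

```bash
python3 go.py .6604 .0069 .022;python3 - <<'E'
from meas import *
im,c=shot('wrist','r2');p=proj(c,[.6604,.0069,.032]).astype(int);q=proj(c,[.5666,.0024,.032]);print(p,q)
labels('r2',[p])
E
```

```text
{'t': 43.475, 'q': [-0.0649, 0.2839, 1.2865, 0.0002, 1.5713, -1.7386], 'tool_pos': [0.6587, 0.0086, 0.2524], 'orientation': [0.1616, -3.1374, -0.0003], 'force': [0.6551, 0.0149, 0.3267], 'opening': 0.0599}
head deg 185.89532799098012 tool d mm [ -1.5  -1.8 230.4]
[280 192] [285.02764401 106.09849589]
r2 [280.5 192.2] c [0.6603 0.0071] size [19.6 34.7] ang 5.9
```

Emit:
{"fn": "apply_moves", "kwargs": {
  "deltas": [
    [60, [-1.5, -1.8, 45], 0],
    [60, [0, 0, 45], 0],
    [60, [0, 0, 45], 0],
    [60, [0, 0, 45], 0],
    [60, [0, 0, 25], 0]
  ]
}}

```text
t: 44.15
tool_pos: [0.6588, 0.0062, 0.0441]
orientation: [0.155, -3.134, -0.001]
force: [-0.2, 0.4, 0.2]
opening: 0.0599
```

Emit:
{"fn": "apply_moves", "kwargs": {
  "deltas": [
    [60, [0, 0, 15], 0],
    [60, [0, 0, 9], 0],
    [60, [0, 0, 0], 0]
  ]
}}

```text
t: 44.52
tool_pos: [0.661, 0.0056, 0.0236]
orientation: [-0.161, 3.137, -0.0]
force: [-0.6, 0.0, 0.3]
opening: 0.0605
```

```bash
python3 go.py .6604 .0069 .022
```

```text
{'t': 44.525, 'q': [-0.0691, 0.4747, 1.4794, -0.0, 1.1872, -1.7423], 'tool_pos': [0.661, 0.0056, 0.0236], 'orientation': [-0.1607, 3.1372, -0.0001], 'force': [-0.56, 0.0251, 0.3406], 'opening': 0.0605}
head deg 185.86575699005348 tool d mm [0.4 1.4 1.6]
```

Emit:
{"fn": "apply_moves", "kwargs": {
  "deltas": [
    [60, [0.4, 1.4, 0], 0],
    [26, [0, 0, 0], 0],
    [26, [0, 0, 0], 0],
    [26, [0, 0, 0], 0],
    [26, [0, 0, 0], 0]
  ],
  "grip_force": 12
}}

```text
t: 45.15
tool_pos: [0.6603, 0.0068, 0.0235]
orientation: [-0.162, 3.137, -0.0]
force: [-0.5, 1.0, 1.2]
opening: 0.03
```

Emit:
{"fn": "apply_moves", "kwargs": {
  "deltas": [
    [26, [0, 0, 0], 0],
    [26, [0, 0, -15], 0],
    [26, [0, 0, -40], 0],
    [26, [0, 0, -45], 0],
    [26, [0, 0, -30], 0]
  ]
}}

```text
t: 45.78
tool_pos: [0.6613, 0.0068, 0.1573]
orientation: [-0.162, 3.134, -0.001]
force: [-0.1, 0.8, -0.7]
opening: 0.0295
```

```bash
python3 go.py .6153 -.308 .15
```

```text
{'t': 45.775, 'q': [-0.0673, 0.3367, 1.397, 0.0, 1.4043, -1.7413], 'tool_pos': [0.6613, 0.0068, 0.1573], 'orientation': [-0.1619, 3.1338, -0.0007], 'force': [-0.0547, 0.8009, -0.722], 'opening': 0.0295}
head deg 185.9141146288788 tool d mm [  78.2 -308.4    7.3]
```

Emit:
{"fn": "apply_moves", "kwargs": {
  "deltas": [
    [26, [11.2, -44, 0], 0],
    [26, [11.2, -44, 0], 0],
    [26, [11.2, -44, 0], 0],
    [26, [11.2, -44, 0], 0],
    [26, [11.2, -44, 0], 0]
  ]
}}

```text
t: 46.4
tool_pos: [0.627, -0.2192, 0.1546]
orientation: [-0.162, 3.136, -0.001]
force: [-0.9, 0.3, -0.6]
opening: 0.03
```

Emit:
{"fn": "apply_moves", "kwargs": {
  "deltas": [
    [26, [11.2, -44, 0], 0],
    [26, [11.2, -44, 0], 0],
    [26, [0, 0, 0], 0.145],
    [26, [0, 0, 0], 0.145],
    [26, [0, 0, 0], 0.145]
  ]
}}

```text
t: 47.02
tool_pos: [0.614, -0.308, 0.1544]
orientation: [0.527, 3.096, -0.0]
force: [-0.4, -0.6, -1.0]
opening: 0.0299
```

Emit:
{"fn": "apply_moves", "kwargs": {
  "deltas": [
    [26, [0, 0, 0], 0.143],
    [26, [0, 0, 0], 0],
    [26, [0, 0, 0], 0]
  ]
}}

```text
t: 47.4
tool_pos: [0.6141, -0.3077, 0.1539]
orientation: [0.734, 3.054, -0.0]
force: [-0.8, -0.6, -1.0]
opening: 0.03
```

```bash
python3 go.py .6153 -.308 .055
```

```text
{'t': 47.4, 'q': [-0.5391, 0.4094, 1.3124, -0.0, 1.4193, -1.6383], 'tool_pos': [0.6141, -0.3077, 0.1539], 'orientation': [0.7339, 3.0542, -0.0003], 'force': [-0.7635, -0.6194, -1.0022], 'opening': 0.03}
head deg 152.9784940660906 tool d mm [-1.2  0.3 98.9]
```

Emit:
{"fn": "apply_moves", "kwargs": {
  "deltas": [
    [26, [-1.2, 0.3, 30], 0],
    [26, [0, 0, 30], 0],
    [26, [0, 0, 20], 0],
    [26, [0, 0, 12], 0],
    [26, [0, 0, 4], 0]
  ]
}}

```text
t: 48.02
tool_pos: [0.6151, -0.3078, 0.0569]
orientation: [-0.738, -3.053, -0.0]
force: [1.2, -1.1, -0.5]
opening: 0.0299
```

Emit:
{"fn": "apply_moves", "kwargs": {
  "deltas": [
    [26, [0, 0, 0], 0],
    [26, [0, 0, 0], 0]
  ]
}}

```text
t: 48.28
tool_pos: [0.6159, -0.3083, 0.0587]
orientation: [0.738, 3.052, -0.001]
force: [-0.5, 0.3, -0.2]
opening: 0.0296
```

```bash
python3 go.py .6153 -.308 .0535
```

```text
{'t': 48.275, 'q': [-0.5385, 0.4994, 1.3761, 0.0, 1.2642, -1.6346], 'tool_pos': [0.6159, -0.3083, 0.0587], 'orientation': [0.7382, 3.0518, -0.0009], 'force': [-0.4641, 0.2946, -0.2027], 'opening': 0.0296}
head deg 152.80190154798333 tool d mm [0.7 0.  5.2]
```

Emit:
{"fn": "apply_moves", "kwargs": {
  "deltas": [
    [26, [0.6, 0, 3], 0],
    [26, [0, 0, 1.7], 0],
    [26, [0, 0, 0], 0],
    [31, [0, 0, 0], 0],
    [34, [0, 0, 0], 0]
  ]
}}

```text
t: 48.9
tool_pos: [0.6145, -0.3076, 0.0523]
orientation: [-0.739, -3.053, -0.0]
force: [-1.7, -0.1, -0.1]
opening: 0.0334
```

Emit:
{"fn": "apply_moves", "kwargs": {
  "deltas": [
    [44, [0, 0, 0], 0],
    [44, [0, 0, 0], 0],
    [44, [0, 0, -15], 0],
    [60, [0, 0, -40], 0],
    [60, [0, 0, -45], 0]
  ]
}}

```text
t: 49.52
tool_pos: [0.6143, -0.3074, 0.1541]
orientation: [-0.739, -3.053, -0.0]
force: [-0.1, -0.4, 0.6]
opening: 0.0581
```

```bash
python3 go.py .5666 .0024 .25
```

```text
{'t': 49.525, 'q': [-0.5386, 0.4107, 1.3104, -0.0001, 1.4212, -1.6346], 'tool_pos': [0.6143, -0.3074, 0.1541], 'orientation': [-0.7387, -3.0528, -0.0003], 'force': [-0.0579, -0.3868, 0.6366], 'opening': 0.0581}
head deg 152.79487168496894 tool d mm [184.1 253.8 -95.9]
```

Emit:
{"fn": "apply_moves", "kwargs": {
  "deltas": [
    [60, [26.3, 36.3, -13.7], 0],
    [60, [26.3, 36.3, -13.7], 0],
    [60, [26.3, 36.3, -13.7], 0],
    [60, [26.3, 36.3, -13.7], 0],
    [60, [26.3, 36.3, -13.7], 0]
  ]
}}

```text
t: 50.15
tool_pos: [0.5806, -0.0848, 0.2231]
orientation: [0.739, 3.052, 0.0]
force: [-0.1, -0.8, -0.0]
opening: 0.06
```

Emit:
{"fn": "apply_moves", "kwargs": {
  "deltas": [
    [60, [26.3, 36.3, -13.7], 0],
    [60, [26.3, 36.3, -13.7], 0],
    [60, [0, 0, 0], -0.129],
    [60, [0, 0, 0], -0.129],
    [60, [0, 0, 0], 0]
  ]
}}

```text
t: 50.78
tool_pos: [0.5673, 0.0027, 0.2498]
orientation: [0.34, 3.122, 0.0]
force: [-1.0, -0.6, 0.8]
opening: 0.0598
```

```bash
python3 go.py .5666 .0024 .0235;python3 - <<'E'
from meas import *
im,c=shot('wrist','r3');pts=[proj(c,[*p,.032]).astype(int) for p in((.5666,.0024),(.4473,.037))];print(pts)
for p in pts:
    try: labels('r3',[p])
    except Exception as e: print(e)
E
```

```text
{'t': 50.775, 'q': [-0.0856, 0.0356, 1.5658, -0.0, 1.5387, -1.4392], 'tool_pos': [0.5673, 0.0027, 0.2498], 'orientation': [0.3404, 3.1215, 0.0], 'force': [-1.0146, -0.5884, 0.8469], 'opening': 0.0598}
head deg 167.55262043198567 tool d mm [  0.6  -0.4 226.3]
[array([281, 190]), array([289,  73])]
r3 [281.9 190.7] c [0.5668 0.0025] size [20.2 35.7] ang 167.2
r3 [289.6  73. ] c [0.4472 0.0369] size [20.6 36.4] ang 157.3
```

Both remaining relays are unmoved. Descend on the second.

Emit:
{"fn": "apply_moves", "kwargs": {
  "deltas": [
    [60, [0.4, -0.4, 45], 0],
    [60, [0, 0, 45], 0],
    [60, [0, 0, 45], 0],
    [60, [0, 0, 45], 0],
    [60, [0, 0, 25], 0]
  ]
}}

```text
t: 51.45
tool_pos: [0.565, 0.0021, 0.041]
orientation: [-0.345, -3.119, 0.0]
force: [-0.2, 0.2, -0.1]
opening: 0.0601
```

Emit:
{"fn": "apply_moves", "kwargs": {
  "deltas": [
    [60, [0, 0, 15], 0],
    [60, [0, 0, 6], 0],
    [60, [0, 0, 0], 0],
    [60, [0, 0, 0], 0]
  ]
}}

```text
t: 51.95
tool_pos: [0.5677, 0.0021, 0.0239]
orientation: [0.34, 3.121, 0.0]
force: [-0.5, -0.1, -0.0]
opening: 0.06
```

```bash
python3 go.py .5667 .0025 .0235
```

```text
{'t': 51.95, 'q': [-0.0866, 0.2497, 1.7648, 0.0, 1.125, -1.4403], 'tool_pos': [0.5677, 0.0021, 0.0239], 'orientation': [0.3401, 3.121, 0.0001], 'force': [-0.5467, -0.1089, -0.0049], 'opening': 0.06}
head deg 167.56049344901217 tool d mm [1.  0.2 0.4]
```

Emit:
{"fn": "apply_moves", "kwargs": {
  "deltas": [
    [60, [1, 0.2, 0], 0],
    [26, [0, 0, 0], 0],
    [26, [0, 0, 0], 0],
    [26, [0, 0, 0], 0],
    [26, [0, 0, 0], 0]
  ]
}}

```text
t: 52.58
tool_pos: [0.5656, 0.0026, 0.0225]
orientation: [-0.34, -3.123, 0.0]
force: [-0.3, -0.9, -0.3]
opening: 0.0297
```

Emit:
{"fn": "apply_moves", "kwargs": {
  "deltas": [
    [26, [0, 0, 0], 0],
    [26, [0, 0, -15], 0],
    [26, [0, 0, -40], 0],
    [26, [0, 0, -45], 0],
    [26, [0, 0, -40], 0]
  ]
}}

```text
t: 53.2
tool_pos: [0.5659, 0.0027, 0.1654]
orientation: [0.34, 3.122, 0.0]
force: [-0.3, -0.1, -0.2]
opening: 0.0296
```

```bash
python3 go.py .5403 -.1915 .16
```

```text
{'t': 53.2, 'q': [-0.0859, 0.0821, 1.6728, -0.0, 1.3851, -1.44], 'tool_pos': [0.5659, 0.0027, 0.1654], 'orientation': [0.3396, 3.1216, 0.0001], 'force': [-0.2594, -0.1405, -0.2466], 'opening': 0.0296}
head deg 167.58168755912786 tool d mm [ -16.7 -195.1    5.4]
```

Emit:
{"fn": "apply_moves", "kwargs": {
  "deltas": [
    [26, [-3.3, -39.1, 0], 0],
    [26, [-3.3, -39.1, 0], 0],
    [26, [-3.3, -39.1, 0], 0],
    [26, [-3.3, -39.1, 0], 0],
    [26, [-3.3, -39.1, 0], 0]
  ]
}}

```text
t: 53.82
tool_pos: [0.5396, -0.1931, 0.1638]
orientation: [0.34, 3.122, -0.001]
force: [0.2, -0.0, -1.2]
opening: 0.0299
```

Emit:
{"fn": "apply_moves", "kwargs": {
  "deltas": [
    [26, [0, 0, 0], 0.163],
    [26, [0, 0, 0], 0.163],
    [26, [0, 0, 0], 0.163],
    [26, [0, 0, 0], 0.163],
    [26, [0, 0, 0], 0.163]
  ]
}}

```text
t: 54.45
tool_pos: [0.5398, -0.1919, 0.1637]
orientation: [1.557, 2.728, 0.0]
force: [0.1, 0.1, -0.0]
opening: 0.0301
```

Emit:
{"fn": "apply_moves", "kwargs": {
  "deltas": [
    [26, [0, 0, 0], 0.163],
    [26, [0, 0, 0], 0.163],
    [26, [0, 0, 0], 0.163],
    [26, [0, 0, 0], 0],
    [26, [0, 0, 0], 0]
  ]
}}

```text
t: 55.08
tool_pos: [0.5398, -0.1919, 0.1631]
orientation: [2.161, 2.28, 0.0]
force: [-0.4, -0.2, -0.2]
opening: 0.0295
```

```bash
python3 go.py .5403 -.191 .0535
python3 - <<'E'
from meas import *
im,c=shot('wrist','t6');print(proj(c,[.5447,-.2714,.03]),proj(c,[.6153,-.308,.062]))
E
```

```text
{'t': 55.075, 'q': [-0.431, 0.1035, 1.6544, -0.0, 1.3832, -0.4846], 'tool_pos': [0.5398, -0.1919, 0.1631], 'orientation': [2.1608, 2.2799, 0.0002], 'force': [-0.3626, -0.1624, -0.2341], 'opening': 0.0295}
head deg 93.07193382427455 tool d mm [  0.9   0.6 109.6]
[283.73360353 290.27082311] [362.53248913 350.01194318]
```

Run:
```python
from meas import *
im,c=load('t6')
for a in(92.5,212.5):
    try: marks('t6',(.5447,-.2714),(a,))
    except Exception as e: print(a,e)
# tick / pointer at edge
for n in('t3','t5','t6'):
    im,c=load(n);g=cv2.cvtColor(im,cv2.COLOR_BGR2GRAY).astype(np.float32);o=[]
    for r in(.115,.12,.125):
        a=np.radians(np.arange(138,152,.1));p=np.array([proj(c,[.5445+r*np.cos(t),-.2714+r*np.sin(t),.03]) for t in a],np.float32)
        s=cv2.remap(g,p[:,:1].copy(),p[:,1:].copy(),1).ravel();w=np.clip(np.median(s)-s-30,0,None);o.append(round(float(np.degrees((a*w).sum()/w.sum())),2) if w.sum()>0 else None)
    print(n,'tick angle',o)
```

```text
t6 mark 92.5 [ 0.5412 -0.1915] sides(local mm) [(28.2, 101, -0.018), (None, 0, None), (19.1, 103, -0.05), (-17.0, 98, 0.001)]
t6 mark 212.5 [ 0.4772 -0.3144] sides(local mm) [(None, 0, None), (-27.3, 1, None), (None, 0, None), (None, 0, None)]
t3 tick angle [151.84, 151.85, 151.85]
t5 tick angle [151.84, 151.82, 151.9]
t6 tick angle [151.84, 151.84, 151.86]
```

Mark B's outline matches the earlier view, so the disc has not turned. Placing.

Emit:
{"fn": "apply_moves", "kwargs": {
  "deltas": [
    [26, [0.9, 0.5, 35], 0.004],
    [26, [0, 0, 35], 0],
    [26, [0, 0, 22], 0],
    [26, [0, 0, 10], 0],
    [26, [0, 0, 3], 0]
  ]
}}

```text
t: 55.75
tool_pos: [0.5401, -0.1909, 0.0574]
orientation: [-2.169, -2.273, 0.0]
force: [-0.4, 0.3, -0.4]
opening: 0.0302
```

Emit:
{"fn": "apply_moves", "kwargs": {
  "deltas": [
    [26, [0, 0, 0], 0],
    [26, [0, 0, 0], 0]
  ]
}}

```text
t: 56.0
tool_pos: [0.541, -0.1913, 0.0587]
orientation: [2.168, 2.271, 0.001]
force: [0.1, -1.4, -1.0]
opening: 0.0295
```

```bash
python3 go.py .5403 -.191 .0535
```

```text
{'t': 56.0, 'q': [-0.4292, 0.216, 1.7323, -0.0, 1.1914, -0.4754], 'tool_pos': [0.541, -0.1913, 0.0587], 'orientation': [2.1683, 2.2709, 0.0009], 'force': [0.0946, -1.3772, -1.018], 'opening': 0.0295}
head deg 92.64749956856144 tool d mm [ 0.3 -0.7  5.2]
```

Emit:
{"fn": "apply_moves", "kwargs": {
  "deltas": [
    [26, [0.2, -0.6, 3], 0],
    [26, [0, 0, 1.7], 0],
    [26, [0, 0, 0], 0],
    [31, [0, 0, 0], 0],
    [34, [0, 0, 0], 0]
  ]
}}

```text
t: 56.62
tool_pos: [0.5397, -0.1908, 0.053]
orientation: [2.17, 2.272, 0.0]
force: [0.3, 0.0, 0.3]
opening: 0.0332
```

Emit:
{"fn": "apply_moves", "kwargs": {
  "deltas": [
    [44, [0, 0, 0], 0],
    [44, [0, 0, 0], 0],
    [44, [0, 0, -15], 0],
    [60, [0, 0, -40], 0],
    [60, [0, 0, -45], 0]
  ]
}}

```text
t: 57.25
tool_pos: [0.5392, -0.1905, 0.1543]
orientation: [-2.169, -2.271, 0.0]
force: [0.4, -0.6, 0.6]
opening: 0.0578
```

Emit:
{"fn": "apply_moves", "kwargs": {
  "deltas": [
    [60, [0, 0, -45], 0],
    [60, [0, 0, -40], 0],
    [60, [0, 0, 0], 0]
  ]
}}

```text
t: 57.62
tool_pos: [0.5418, -0.1917, 0.244]
orientation: [2.164, 2.266, 0.005]
force: [-0.2, -0.0, -0.6]
opening: 0.0598
```

```bash
python3 go.py .4473 .0369 .24
```

```text
{'t': 57.625, 'q': [-0.4293, 0.0508, 1.5608, 0.0, 1.5209, -0.4754], 'tool_pos': [0.5418, -0.1917, 0.244], 'orientation': [2.1637, 2.2658, 0.0047], 'force': [-0.2493, -0.0379, -0.5518], 'opening': 0.0598}
head deg 92.64002334049928 tool d mm [232.7 -83.9   4. ]
```

Emit:
{"fn": "apply_moves", "kwargs": {
  "deltas": [
    [60, [38.8, -14, 0], 0],
    [60, [38.8, -14, 0], 0],
    [60, [38.8, -14, 0], 0],
    [60, [38.8, -14, 0], 0],
    [60, [38.8, -14, 0], 0]
  ]
}}

```text
t: 58.25
tool_pos: [0.4597, 0.001, 0.2374]
orientation: [-2.17, -2.271, 0.001]
force: [0.7, 1.1, 0.7]
opening: 0.0602
```

Emit:
{"fn": "apply_moves", "kwargs": {
  "deltas": [
    [60, [38.8, -14, 0], 0],
    [60, [0, 0, 0], 0.183],
    [60, [0, 0, 0], 0.183],
    [60, [0, 0, 0], 0.183],
    [60, [0, 0, 0], 0.183]
  ]
}}

```text
t: 58.88
tool_pos: [0.4445, 0.038, 0.2374]
orientation: [-2.843, -1.336, 0.001]
force: [0.9, 0.1, 0.5]
opening: 0.0601
```

Emit:
{"fn": "apply_moves", "kwargs": {
  "deltas": [
    [60, [0, 0, 0], 0.183],
    [60, [0, 0, 0], 0.183],
    [60, [0, 0, 0], 0.183],
    [60, [0, 0, 0], 0.183],
    [60, [0, 0, 0], 0.183]
  ]
}}

```text
t: 59.5
tool_pos: [0.4445, 0.038, 0.2374]
orientation: [3.141, -0.057, -0.001]
force: [-0.6, 0.3, 0.5]
opening: 0.0593
```

Emit:
{"fn": "apply_moves", "kwargs": {
  "deltas": [
    [60, [0, 0, 0], 0.183],
    [60, [0, 0, 0], 0.18],
    [60, [0, 0, 0], 0],
    [60, [0, 0, 0], 0]
  ]
}}

```text
t: 60.0
tool_pos: [0.4448, 0.038, 0.2377]
orientation: [3.082, -0.607, -0.001]
force: [0.4, 0.2, 0.0]
opening: 0.0599
```

```bash
python3 go.py .4473 .0369 .0235;python3 - <<'E'
from meas import *
im,c=shot('wrist','r4');p=proj(c,[.4473,.0369,.032]).astype(int);print(p);labels('r4',[p])
E
```

```text
{'t': 60.0, 'q': [-0.0298, -0.2976, 1.892, -0.0, 1.5475, 1.9301], 'tool_pos': [0.4448, 0.038, 0.2377], 'orientation': [3.0823, -0.6073, -0.0006], 'force': [0.3627, 0.2441, 0.0113], 'opening': 0.0599}
head deg 337.70833902440563 tool d mm [  2.8   0.  214.2]
[281 188]
r4 [328.5 153.9] c [ 0.4633 -0.0235] size [291.5 515.9] ang 67.7
```

View pics/r4.png

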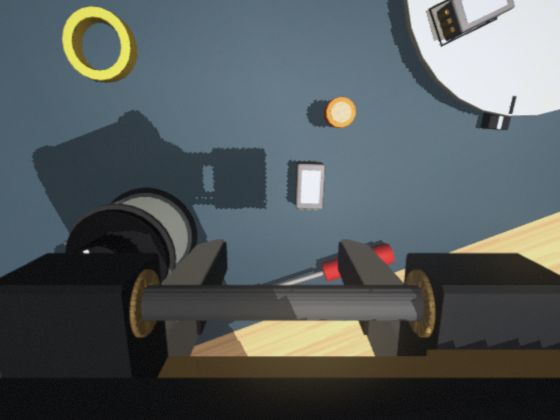

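Viewed 14. The third relay has been knocked to (311,185); it was at (281,188). Now I'll remeasure it, and also the tick angle in this view against t5.

Run:
```python
from meas import *
labels('r4',[(311,187)])
im,c=load('r4')
for q in((515,97),(512,112)):
    p=onz(c,*q,.03);print('tick r4',np.round(p,4),np.degrees(np.arctan2(p[1]+.2714,p[0]-.5445)),np.hypot(p[1]+.2714,p[0]-.5445))
im,c=load('t5')
for q in((200,127),(190,117)):
    p=onz(c,*q,.03);print('tick t5',np.round(p,4),np.degrees(np.arctan2(p[1]+.2714,p[0]-.5445)),np.hypot(p[1]+.2714,p[0]-.5445))
```

```text
r4 [310.1 186.6] c [0.4379 0.0073] size [20.5 36.4] ang 156.0
tick r4 [ 0.4447 -0.2213  0.03  ] 153.3546242743804 0.11166380551600141
tick r4 [ 0.4312 -0.2152  0.03  ] 153.59101525745945 0.1264568804061639
tick t5 [ 0.4443 -0.22    0.03  ] 152.839277936901 0.11257622806147341
tick t5 [ 0.43   -0.2107  0.03  ] 152.0787820349676 0.1295492062857247
```

Emit:
{"fn": "apply_moves", "kwargs": {
  "deltas": [
    [60, [7, 30.5, 20], 0.03],
    [60, [0, 0, 20], 0],
    [60, [0, 0, 0], 0]
  ]
}}

```text
t: 60.42
tool_pos: [0.4386, 0.007, 0.1963]
orientation: [3.072, -0.658, -0.005]
force: [-0.6, -0.9, -0.0]
opening: 0.0599
```

```bash
python3 go.py .4379 .0073 .0235;python3 - <<'E'
from meas import *
im,c=shot('wrist','r5');p=proj(c,[.4379,.0073,.032]).astype(int);print(p);a=labels('r5',[p]);b=labels('r4',[(311,187)]);print(tri(a[0],b[0]))
E
```

```text
{'t': 60.425, 'q': [-0.1011, -0.2964, 1.9665, 0.0001, 1.4747, 1.8916], 'tool_pos': [0.4386, 0.007, 0.1963], 'orientation': [3.0717, -0.6578, -0.005], 'force': [-0.6244, -0.8945, -0.0383], 'opening': 0.0599}
head deg 335.825370139009 tool d mm [ -0.7   0.  172.8]
[281 199]
r5 [283.4 199. ] c [0.4374 0.0055] size [22.6 46.6] ang 156.4
r4 [310.1 186.6] c [0.4379 0.0073] size [20.5 36.4] ang 156.0
[0.43427656 0.00694236 0.01421362]
```

Emit:
{"fn": "apply_moves", "kwargs": {
  "deltas": [
    [60, [-0.5, 0, 45], 0],
    [60, [0, 0, 45], 0],
    [60, [0, 0, 40], 0],
    [60, [0, 0, 25], 0],
    [60, [0, 0, 12], 0]
  ]
}}

```text
t: 61.1
tool_pos: [0.4392, 0.0076, 0.0303]
orientation: [3.072, -0.658, -0.001]
force: [0.2, -0.4, 0.3]
opening: 0.0602
```

Emit:
{"fn": "apply_moves", "kwargs": {
  "deltas": [
    [60, [0, 0, 4.5], 0],
    [60, [0, 0, 0], 0],
    [60, [0, 0, 0], 0]
  ]
}}

```text
t: 61.48
tool_pos: [0.4403, 0.0072, 0.0275]
orientation: [-3.071, 0.66, -0.003]
force: [-0.1, -0.1, -1.1]
opening: 0.0597
```

```bash
python3 go.py .4379 .0073 .0235
```

```text
{'t': 61.475, 'q': [-0.1001, -0.0887, 2.1167, -0.0, 1.1115, 1.8938], 'tool_pos': [0.4403, 0.0072, 0.0275], 'orientation': [-3.0714, 0.6596, -0.0032], 'force': [-0.082, -0.0901, -1.14], 'opening': 0.0597}
head deg 335.7603221698716 tool d mm [-2.2  0.9  4. ]
```

Emit:
{"fn": "apply_moves", "kwargs": {
  "deltas": [
    [60, [-1.8, 0.7, 3.5], 0],
    [60, [0, 0, 0], 0],
    [60, [0, 0, 0], 0]
  ]
}}

```text
t: 61.85
tool_pos: [0.4373, 0.0074, 0.0229]
orientation: [-3.071, 0.66, -0.0]
force: [0.1, 0.2, -0.4]
opening: 0.0602
```

```bash
python3 go.py .4379 .0073 .0235
```

```text
{'t': 61.85, 'q': [-0.1004, -0.0867, 2.1248, 0.0, 1.1035, 1.8936], 'tool_pos': [0.4373, 0.0074, 0.0229], 'orientation': [-3.0715, 0.6599, -0.0], 'force': [0.1457, 0.1524, -0.4014], 'opening': 0.0602}
head deg 335.75064731057756 tool d mm [ 0.6 -0.1 -0.6]
```

Emit:
{"fn": "apply_moves", "kwargs": {
  "deltas": [
    [26, [0, 0, 0], 0],
    [26, [0, 0, 0], 0],
    [26, [0, 0, 0], 0],
    [26, [0, 0, 0], 0],
    [26, [0, 0, 0], 0]
  ]
}}

```text
t: 62.48
tool_pos: [0.4374, 0.0074, 0.0229]
orientation: [3.072, -0.66, 0.0]
force: [-0.4, 0.9, -0.1]
opening: 0.0296
```

Emit:
{"fn": "apply_moves", "kwargs": {
  "deltas": [
    [26, [0, 0, -15], 0],
    [26, [0, 0, -40], 0],
    [26, [0, 0, -45], 0],
    [26, [0, 0, -40], 0],
    [26, [0, 0, 0], 0]
  ]
}}

```text
t: 63.1
tool_pos: [0.4401, 0.0071, 0.1678]
orientation: [-3.071, 0.66, -0.013]
force: [0.8, 0.5, -1.6]
opening: 0.03
```

```bash
python3 go.py .4773 -.3143 .16
```

```text
{'t': 63.1, 'q': [-0.1004, -0.2832, 2.0085, -0.0, 1.408, 1.8936], 'tool_pos': [0.4401, 0.0071, 0.1678], 'orientation': [-3.0707, 0.6596, -0.0128], 'force': [0.7821, 0.4583, -1.5536], 'opening': 0.03}
head deg 335.75314109701867 tool d mm [166.  277.8   7.8]
```

Emit:
{"fn": "apply_moves", "kwargs": {
  "deltas": [
    [26, [23.7, 39.7, 0], 0],
    [26, [23.7, 39.7, 0], 0],
    [26, [23.7, 39.7, 0], 0],
    [26, [23.7, 39.7, 0], 0],
    [26, [23.7, 39.7, 0], 0]
  ]
}}

```text
t: 63.72
tool_pos: [0.4633, -0.2234, 0.1621]
orientation: [-3.071, 0.66, 0.002]
force: [0.9, 1.3, -0.3]
opening: 0.03
```

Emit:
{"fn": "apply_moves", "kwargs": {
  "deltas": [
    [26, [23.7, 39.7, 0], 0],
    [26, [23.7, 39.7, 0], 0],
    [26, [0, 0, 0], -0.166],
    [26, [0, 0, 0], -0.166],
    [26, [0, 0, 0], -0.166]
  ]
}}

```text
t: 64.35
tool_pos: [0.4737, -0.3138, 0.1617]
orientation: [-3.138, -0.125, 0.003]
force: [1.7, -0.0, -1.3]
opening: 0.0298
```

Emit:
{"fn": "apply_moves", "kwargs": {
  "deltas": [
    [26, [0, 0, 0], -0.166],
    [26, [0, 0, 0], -0.166],
    [26, [0, 0, 0], -0.166],
    [26, [0, 0, 0], 0],
    [26, [0, 0, 0], 0]
  ]
}}

```text
t: 64.97
tool_pos: [0.4742, -0.3139, 0.1624]
orientation: [-3.015, -0.882, 0.001]
force: [-0.5, -0.6, -0.7]
opening: 0.0299
```

```bash
python3 go.py .4769 -.3146 .0535
python3 - <<'E'
from meas import *
im,c=shot('wrist','t7')
for a in(212.5,):
    try: marks('t7',(.5447,-.2714),(a,))
    except Exception as e: print(a,e)
pts=[proj(c,[*p,.062]) for p in((.6153,-.308),(.5403,-.1915))];print(pts)
for p in pts:
    try: labels('t7',[p.astype(int)],z=.062)
    except Exception as e: print(e)
E
```

```text
{'t': 64.975, 'q': [-0.6748, 0.0942, 1.6657, -0.0, 1.3826, 0.3269], 'tool_pos': [0.4742, -0.3139, 0.1624], 'orientation': [-3.0146, -0.8817, 0.0008], 'force': [-0.4886, -0.5832, -0.7224], 'opening': 0.0299}
head deg 32.60663200463472 tool d mm [  1.9   2.1 108.9]
t7 mark 212.5 [ 0.4772 -0.3144] sides(local mm) [(None, 0, None), (-27.2, 117, -0.027), (18.1, 88, -0.004), (-17.5, 93, -0.002)]
[array([385.78175449,  45.20994141]), array([185.68485685,  45.76043066])]
t7 [385.4  46.1] c [ 0.6147 -0.3081] size [20.2 36.1] ang 152.8
t7 [186.2  49.5] c [ 0.5384 -0.1929] size [19.7 35.6] ang 92.8
```

Emit:
{"fn": "apply_moves", "kwargs": {
  "deltas": [
    [26, [1.5, 1.8, 35], 0.0],
    [26, [0, 0, 35], 0],
    [26, [0, 0, 22], 0],
    [26, [0, 0, 9], 0],
    [26, [0, 0, 3], 0]
  ]
}}

```text
t: 65.65
tool_pos: [0.4767, -0.3148, 0.0588]
orientation: [-3.014, -0.886, 0.0]
force: [-0.1, -0.5, -0.8]
opening: 0.0296
```

Emit:
{"fn": "apply_moves", "kwargs": {
  "deltas": [
    [26, [0, 0, 0], 0],
    [26, [0, 0, 0], 0]
  ]
}}

```text
t: 65.9
tool_pos: [0.4774, -0.3154, 0.06]
orientation: [3.012, 0.887, 0.002]
force: [-0.8, 0.3, -0.3]
opening: 0.03
```

```bash
python3 go.py .4769 -.3146 .0532
```

```text
{'t': 65.9, 'q': [-0.6734, 0.2101, 1.7364, 0.0, 1.1931, 0.3249], 'tool_pos': [0.4774, -0.3154, 0.06], 'orientation': [3.0122, 0.8867, 0.0018], 'force': [-0.8375, 0.2768, -0.3122], 'opening': 0.03}
head deg 32.804734228540134 tool d mm [-0.  -0.9  6.8]
```

Emit:
{"fn": "apply_moves", "kwargs": {
  "deltas": [
    [26, [0, -0.7, 4], 0],
    [26, [0, 0, 2.2], 0],
    [26, [0, 0, 0], 0],
    [31, [0, 0, 0], 0],
    [34, [0, 0, 0], 0]
  ]
}}

```text
t: 66.53
tool_pos: [0.4763, -0.3142, 0.0525]
orientation: [-3.013, -0.887, 0.0]
force: [0.5, 0.6, -0.1]
opening: 0.0335
```

Emit:
{"fn": "apply_moves", "kwargs": {
  "deltas": [
    [44, [0, 0, 0], 0],
    [44, [0, 0, 0], 0],
    [44, [0, 0, -15], 0],
    [60, [0, 0, -40], 0],
    [60, [0, 0, -45], 0]
  ]
}}

```text
t: 67.15
tool_pos: [0.476, -0.3139, 0.1542]
orientation: [-3.013, -0.887, 0.001]
force: [0.3, 1.1, -0.2]
opening: 0.058
```

Emit:
{"fn": "apply_moves", "kwargs": {
  "deltas": [
    [60, [0, 0, -45], -0.18],
    [60, [0, 0, -45], -0.18],
    [60, [0, 0, -30], -0.18],
    [60, [0, 0, 0], -0.18],
    [60, [0, 0, 0], -0.18]
  ]
}}

```text
t: 67.78
tool_pos: [0.4766, -0.3144, 0.2748]
orientation: [2.319, 2.115, 0.001]
force: [-0.2, -0.4, -0.1]
opening: 0.0602
```

Emit:
{"fn": "apply_moves", "kwargs": {
  "deltas": [
    [60, [0, 0, 0], -0.18],
    [60, [0, 0, 0], -0.14],
    [60, [0, 0, 0], 0]
  ]
}}

```text
t: 68.15
tool_pos: [0.4764, -0.3143, 0.2738]
orientation: [1.962, 2.452, -0.0]
force: [0.4, 0.9, -0.0]
opening: 0.0602
```

```bash
python3 go.py .5629 -.2657 .3115
```

```text
{'t': 68.15, 'q': [-0.673, 0.0375, 1.5204, -0.0, 1.5824, -0.8941], 'tool_pos': [0.4764, -0.3143, 0.2738], 'orientation': [1.962, 2.452, -0.0], 'force': [0.3796, 0.9248, -0.0299], 'opening': 0.0602}
head deg 102.66764089705333 tool d mm [ 28.4  95.  -37.7]
```

Emit:
{"fn": "apply_moves", "kwargs": {
  "deltas": [
    [60, [9.5, 31.7, -12.6], 0],
    [60, [9.5, 31.7, -12.6], 0],
    [60, [9.5, 31.7, -12.6], 0],
    [60, [0, 0, 0], 0],
    [60, [0, 0, 0], 0]
  ]
}}

```text
t: 68.78
tool_pos: [0.5624, -0.2657, 0.3103]
orientation: [-1.963, -2.452, 0.001]
force: [-0.1, -0.5, -0.7]
opening: 0.06
```

Run:
```python
from meas import *
st();im,c=shot('wrist','f1')
for p in((.6153,-.308),(.5403,-.1915),(.4773,-.3143)):
    q=proj(c,[*p,.062]).astype(int);labels('f1',[q],z=.062)
a,_=load('t5');b=im
cv2.imwrite('pics/f1v.png',np.hstack([cv2.resize(b[60:290,150:390],(626,600),interpolation=cv2.INTER_CUBIC)]))
for n in('t5','f1'):
    i,c=load(n);print(n,proj(c,[.5445-.1148,-.2714+.0607,.03]))
```

```text
{'t': 68.775, 'q': [-0.5235, 0.1725, 1.3104, -0.0004, 1.6591, -0.7439], 'tool_pos': [0.5624, -0.2657, 0.3103], 'orientation': [-1.9635, -2.452, 0.0008], 'force': [-0.0754, -0.5427, -0.7488], 'opening': 0.06}
f1 [316.4 227.7] c [ 0.615 -0.308] size [20.6 36.5] ang 152.1
f1 [268.  183.7] c [ 0.5438 -0.2666] size [238.5 238.9] ang 106.1
f1 [207.1 208.4] c [ 0.4765 -0.3135] size [20.6 37. ] ang 32.9
t5 [189.74470015 116.9090898 ]
f1 [189.6561     116.94213119]
```

View pics/f1v.png

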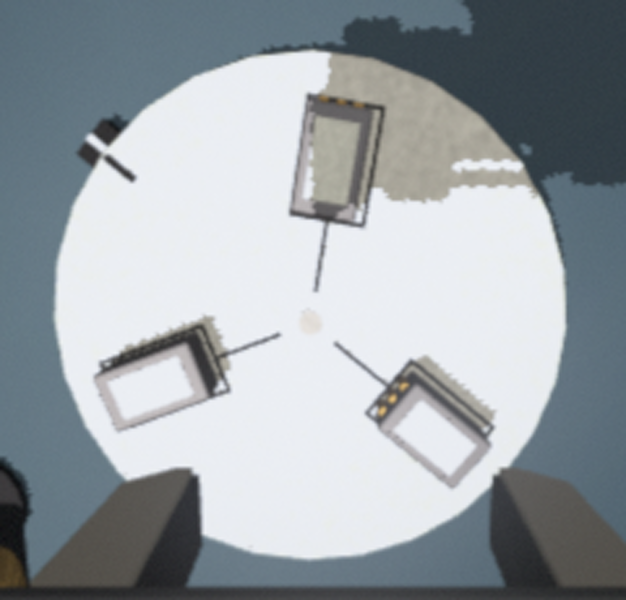

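Viewed 15. The tick lines up with the pointer, and all three relays are upright, label up, on their outlines. I'll check relay B (label half in shadow) by hand-read corners, plus the top view.

Run:
```python
from meas import *
im,c=load('f1');print('B', onz(c,150+337*240/626,60+157*230/600,.062))
g=cv2.cvtColor(im,cv2.COLOR_BGR2GRAY)
hsv=cv2.cvtColor(im,cv2.COLOR_BGR2HSV)
# profile across B's width and length at z=.062
for lab,d in(('tang',(-np.sin(np.radians(92.7)),np.cos(np.radians(92.7)))),('rad',(np.cos(np.radians(92.7)),np.sin(np.radians(92.7))))):
    print(lab,[(k,int(cv2.getRectSubPix(g,(1,1),tuple(map(float,proj(c,[.5403+d[0]*k/1e3,-.1915+d[1]*k/1e3,.062]))))[0,0])) for k in range(-24,26,2)])
im2,c2=shot('top','top9');t0,c0=load('top0')
labels('top9',[tuple(proj(c2,[*p,.062]).astype(int)) for p in((.6125,-.3085),(.538,-.192),(.4745,-.314))],z=.062)
# tape & cap check, before vs after
for n in('top0','top9'):
    i,cc=load(n);h=cv2.cvtColor(i,cv2.COLOR_BGR2HSV);m=cv2.inRange(h,(22,120,90),(38,255,255));m[:,:190]=0;m[:,245:]=0;M=cv2.moments(m,True);print(n,'tape',M['m10']/M['m00'],M['m01']/M['m00'])
cv2.imwrite('pics/fin.png',cv2.resize(im2[140:290,130:460],(800,364),interpolation=cv2.INTER_CUBIC))
```

```text
B [ 0.54090435 -0.19076933  0.062     ]
tang [(-24, 167), (-22, 165), (-20, 164), (-18, 130), (-16, 111), (-14, 149), (-12, 103), (-10, 97), (-8, 134), (-6, 169), (-4, 168), (-2, 167), (0, 173), (2, 173), (4, 170), (6, 170), (8, 170), (10, 180), (12, 209), (14, 177), (16, 153), (18, 210), (20, 237), (22, 237), (24, 238)]
rad [(-24, 89), (-22, 94), (-20, 109), (-18, 159), (-16, 171), (-14, 171), (-12, 168), (-10, 170), (-8, 173), (-6, 171), (-4, 168), (-2, 172), (0, 173), (2, 171), (4, 170), (6, 172), (8, 174), (10, 171), (12, 174), (14, 172), (16, 156), (18, 104), (20, 98), (22, 96), (24, 86)]
top9 [447.7 168.5] c [ 0.6373 -0.4055] size [195.9 529.2] ang 150.9
top9 [359.6 211.5] c [ 0.5395 -0.1908] size [21.5 30.8] ang 88.4
top9 [448.6 168.9] c [ 0.6362 -0.4075] size [188.9 494.3] ang 149.5
top0 tape 213.67857142857142 227.18055555555554
top9 tape 215.01098901098902 174.03571428571428
```

View pics/fin.png

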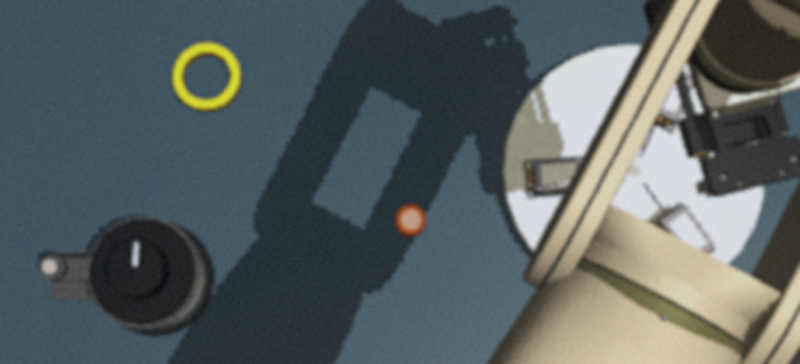

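Viewed 16. The tape ring centre is still at (215,171), the cap is back on the jar, and the robot is clear. Handing in.

```bash
python3 -c "
from h import *
st();print(order.close_job())"
```

```text
{'t': 68.875, 'q': [-0.5244, 0.1722, 1.3113, -0.0003, 1.6591, -0.7445], 'tool_pos': [0.5619, -0.266, 0.31], 'orientation': [-1.9635, -2.4513, 0.0007], 'force': [0.1178, -1.1246, 0.4118], 'opening': 0.06}
the job is handed in; nothing more can be done
None
```

The job is done and handed in at 68.9 s of the 210 s allowed, with no verdict reported.

**Jar:** I unscrewed the cap to its stop and swung it about 1.65 rad clear. Both eyepieces went into the jar and stood upright when last seen. I then swung the cap back and screwed it down until it reached its stop, where the torque rose to about 1 N m. The line on the cap ended about 11° tighter than at the start, so it may not have been quite at zero to begin with.

**Relays:** All three are upright, label up, on the outlines. One was knocked about 3 cm aside during the run, so I measured it again before picking it up.

**Last checks:**
- **Alignment:** Two relays measured within about 1 mm and 1° of their outlines. For the third, on the outline nearest the jar, the readings disagreed. It is 1–2 mm off to one side, still inside the outline, and I left it rather than risk turning the disc.
- **Turntable:** The tick still lines up with the pointer.
- **Tape roll:** It appears in the same place in the first and last top views, read by eye. My automatic before/after comparison gave a wrong starting value, so I did not use it.
- **Robot:** The gripper was clear of everything at hand-in.

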